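Hang two planted pots on the pivoting pot bar and level it

TASK

Hang the two planted clay pots by their hooks on the pivoting bar, first one on one side and then the other on the other side of the post, and shift them along the bar until it rests level to within a degree with both hanging free. The pots differ in weight and the bar gives as it takes a load, so lower each one slowly and let go only once the bar carries it: the bar must never jerk or tip far over. Move the bar only through the pots, not by hand, and leave the other things where they are.

Things in the scene. Friction and masses are not known exactly. Their poses are not given: they have to be found in the camera images.
- large_pot: Large planted clay pot fixed upright in a steel strap hanger, one rigid piece of 0.32 to 0.68 kg (varies, not visible). Origin: centre of its underside, z up its axis. Pot 92 mm across the rim, 62 mm at the foot, 72 mm tall. Two wires rise from the rim's +y and -y sides to the hook above
- large_pot_hook (a point): Middle of the crown's underside of the large pot's hook, which rests on the bar; 185 mm above the pot's underside, on its axis; axes as the pot's. The hook is a flat strap 14 mm wide (y), open downward: stem on the -x side going 66 mm down, back leg on the +x side reaching 14 mm below the crown; 16 mm wide inside (x). Hook it on with the stem on the robot's side of the bar
- large_pot_grip (a point): Gripping point on the yellow plastic hand grip above the large pot's hook, 30 mm above the crown's underside; axes as the pot's. The grip is 14 mm (x) by 16 mm (y) and stands from 4 to 44 mm above the crown's underside
- small_pot: Small planted clay pot fixed upright in a steel strap hanger, one rigid piece of 0.24 to 0.44 kg (varies, not visible). Origin: centre of its underside, z up its axis. Pot 74 mm across the rim, 50 mm at the foot, 60 mm tall. Two wires rise from the rim's +y and -y sides to the hook above
- small_pot_hook (a point): Middle of the crown's underside of the small pot's hook, which rests on the bar; 170 mm above the pot's underside, on its axis; axes as the pot's. The hook is a flat strap 14 mm wide (y), open downward: stem on the -x side going 66 mm down, back leg on the +x side reaching 14 mm below the crown; 16 mm wide inside (x). Hook it on with the stem on the robot's side of the bar
- small_pot_grip (a point): Gripping point on the white plastic hand grip above the small pot's hook, 30 mm above the crown's underside; axes as the pot's. The grip is 14 mm (x) by 16 mm (y) and stands from 4 to 44 mm above the crown's underside
- stand: Fixed stand of the pot bar: dark base plate 160 x 220 x 12 mm and a green post 25 mm square, 280 mm tall, its centre 34 mm behind the bar (+x of the stand). Origin on the ledge under the middle of the bar; y runs along the level bar, -x is the side towards the robot. Post, plate and bar count as the stand. Gentle loading keeps the bar swinging below 0.4 rad/s (30 mm/s at 80 mm from its middle)
- bar_mid (a point): Middle of the bar's top edge, over the pivot; moves with the bar: y along it, z out of its top edge. The bar is a flat steel strip 520 mm long, 6 mm thick (x), 25 mm tall, top edge 250 mm above the ledge when level, smooth, so hooks may hang anywhere and be slid along it; 10 mm lips at its ends. Pots clear the post 65 mm or more from the middle
- bar (a joint): Tilt of the bar about its pivot bolt (12.5 mm below the top edge's middle, axis along the stand's x), rad: 0 level, positive: the stand's +y end is up. A rubber bush draws it back to level with about 2.2 N m per rad, so it dips as it takes a weight: 5 N hung 80 mm from the middle dips it by 0.18 rad. Stops at 0.36 either way
- jar: Empty glass jar with a steel screw lid, 72 mm across, 115 mm tall, bystander, leave alone. Origin: centre of its underside
- pot_stack: Stack of three nested clay pots, 112 mm across, 133 mm tall, bystander, leave alone. Origin: centre of its underside
- scoop: Blue plastic scoop lying flat, 230 mm long along x, handle to -x, 70 mm wide, bystander, leave alone
- weeder: Steel weeder with wooden handle lying flat, 320 mm long along x, 30 mm high, bystander, leave alone
- mallet: Wooden mallet lying down, head 110 x 72 mm, handle 260 mm long to -x, bystander, leave alone
- saucers: Two stacked clay saucers, 104 mm across, 36 mm tall, bystander, leave alone. Origin: centre of the underside

How it is judged:
By the outcome, as a careful person would: the job done as asked, in the order asked, and still so for the second after the job is handed in, with the robot touching nothing.
It also fails if it takes over 72 s, if anything falls off the work surface, if the arm or the gripper's body presses on something with over 40 N, if the wrist force passes 120 N, or if a joint passes its speed limit or range.

ROBOT

A 6-joint arm with a two-finger parallel gripper is mounted at the origin on the work surface. World frame = base frame: x ahead of the robot, y to its left, z up, the work surface at z = 0. Lengths are in m, angles in rad, forces in N, time in s.
With the tool pointing down it reaches from about 0.225 to 0.725 m from the base axis. Payload 3.1 kg.
Tool frame: the origin (TCP) lies midway between the tips of the shut fingers; the grasp point (between the pads) lies 19 mm behind it (ctrl.grasp_offset is the distance from the TCP to the grasp point, in m); z points along the fingers, y is the direction in which the jaws open and shut (so a half turn about z gives the same grasp; the last joint's range is limited). The gripper opens to 85 mm and grips with 20 to 120 N. Pads are 22 mm wide; open, the fingers measure 114 mm over their backs; the gripper's body (76 mm by 85 mm) begins 54 mm behind the grasp point. The pads swing forward as they close: fully open they stand 13 mm farther back than shut.
Start: joints at [1.181, 0.048, 0.099, 1.622, 0, 1.443], TCP at [0.136, 0.507, 0.231] pointing down, gripper open.
Joint ranges: [-2.91, 2.91], [-0.99, 1.94], [-1.21, 1.42], [-2.12, 2.29], [-1.49, 1.47], [-3.14, 3.14]. Speed limits (rad/s): [2.79, 2.79, 3.14, 3.14, 3.14, 3.14].

INTERFACE

Orientations are given as [roll, pitch, yaw] about the fixed x, y, z axes, in that order (R = Rz(yaw) Ry(pitch) Rx(roll)).
In Python, from workcell import read_state, eyes, ctrl gives the robot as it stands. The module is installed in compiled form; this text tells all that it offers.
- The arm moves only by the tool servo_tool, never from a script. Its argument "moves" is one flat list of numbers, 7 for each row, row after row: the closure, from 0 (fully open) to 1 (shut), then the shift along the world's x, y, z in units of 0.03 m (1.0 is 0.03 m), then the turn, a rotation vector about the world's x, y, z in units of 5 degrees (1.0 is 5 degrees). In form: [hand, x, y, z, ax, ay, az, hand, x, y, z, ax, ay, az, ...]. A call has 1 to 20 rows; each row shifts and turns the commanded pose from where the row before left it; what a row does not reach is not made up. A row lasts 1/12 s, in which the tool goes at most 41.7 mm and 7.16 degrees, less where a joint would pass 70% of its speed; a pose out of reach is approached as far as the arm can. A call with a number of a shift or a turn outside -1 to 1 is refused whole. A call with a gripper value outside its range is refused whole. The fingers move at their own pace and stop on an object; "newtons" is the grip in N (left out, the last holds). Time passes only in rows, so rows that do not move let the fingers close. It gives the time, the measured TCP pose, the force and the opening at its end, in the units of the state.
- read_state(): the state, without advancing time (a new reading comes with each control period).
- eyes.camera(name): name is "side" or "top"; returns a dict with "image" (480x640x3 uint8, red, green, blue), "vfov" (degrees; the focal length in pixels is half the picture's height over the tangent of half this angle, whatever the lens; pixels are square), "cx", "cy" (the principal point, pixels), "k1" (the pictures are not rectified: a ray, as slopes to the right and down, at radius r is drawn at 1 + k1 r^2 times it, then the intrinsics apply), "camera_from_world" (4x4, takes a point from world to camera coordinates). Camera axes: x right, y up, looking along -z (the intrinsics and any distortion apply to the point x, -y, -z); pixel columns grow to the right and rows downward; lengths in m; the calibration is good to about 2 mm. A picture is of the moment at which its call begins. There is no depth.
- ctrl.hand_in(): hands the job in, once; it reports no verdict.
The state is a dict: "time": time; "joints": joint angles; "joint_velocities": joint speeds; "joint_torque": joint torques, N m; "ee_pos": TCP position; "tool_rot": TCP orientation; "ft_force": force on the tool from outside, world axes, zero at the start; "torque": the same for the moment, N m; "gripper_width": finger opening in m.
Only numpy, scipy, OpenCV 4.12 (cv2) and the standard library are available. Lean on these libraries where they do the work, as an engineer would, in place of code of your own. Each camera call takes 0.05 s, during which the arm holds its last target.

## Working session

There is one attempt and no reset: what is moved stays moved. The work goes in short steps, Python scripts to look and compute and a tool call to move; the robot and the scene stay as the last step left them, time stands still between calls to the robot, and variables do not carry over. Pictures are saved under pics/ and viewed, and the job is handed in when it is done.

Besides the shell and the picture viewer there is one more tool, called after "Call:" as name(argument=value, ...) on one line, values as JSON. servo_tool: Moves the arm, as the interface text tells. Shifts and turns lie within -1 to 1; 1 stands for 0.03 m of shift or 5 degrees of turn. Its arguments: {"type":"object","properties":{"moves":{"type":"array"},"newtons":{"type":"number"}},"required":["moves"]}

```bash
mkdir -p pics
cat > h.py <<'E'
import numpy as np, cv2
from workcell import read_state, eyes, ctrl
def snap(n,fn=None):
    c=eyes.camera(n)
    if fn: cv2.imwrite('pics/'+fn,c['image'][:,:,::-1])
    return c
def K(c):
    f=240/np.tan(np.radians(c['vfov'])/2); return f
def ray(c,u,v):
    f=K(c); xd=(u-c['cx'])/f; yd=(v-c['cy'])/f
    x,y=xd,yd
    for _ in range(50):
        s=1+c['k1']*(x*x+y*y); x,y=xd/s,yd/s
    M=np.array(c['camera_from_world']); R=M[:3,:3]; t=M[:3,3]
    return -R.T@t, R.T@np.array([x,-y,-1.0])
def on(c,u,v,ax,val):
    o,d=ray(c,u,v); return o+d*(val-o[ax])/d[ax]
def tri(c1,p1,c2,p2):
    o1,d1=ray(c1,*p1); o2,d2=ray(c2,*p2)
    s=np.linalg.lstsq(np.c_[d1,-d2],o2-o1,rcond=None)[0]
    a=o1+s[0]*d1;b=o2+s[1]*d2
    return (a+b)/2,np.linalg.norm(a-b)
def proj(c,P):
    M=np.array(c['camera_from_world']); p=M[:3,:3]@np.array(P)+M[:3,3]
    x,y=p[0]/-p[2],-p[1]/-p[2]; s=1+c['k1']*(x*x+y*y); f=K(c)
    return np.array([c['cx']+f*x*s,c['cy']+f*y*s])
E
python3 - <<'E'
from h import *
for n in('side','top'):
    c=snap(n,n+'0.png'); print(n,c['vfov'],c['cx'],c['cy'],c['k1'],np.round(ray(c,320,240),3).tolist())
print(read_state(),ctrl.grasp_offset)
E
```

```text
side 56.56878566108762 329.822012925035 240.18945823576186 -0.0701762795483706 [[0.196, -0.517, 0.891], [0.292, 0.574, -0.765]]
top 57.06239860274647 316.22292480297017 245.61530864137984 -0.053068769021432156 [[0.373, 0.017, 1.135], [0.159, -0.015, -0.987]]
{'time': 0.1, 'joints': array([1.18120811e+00, 4.86422047e-02, 9.77514996e-02, 1.62199807e+00,
       1.38133842e-05, 1.44300229e+00]), 'joint_velocities': array([ 0.00023997, -0.00056769,  0.00337246,  0.00168872,  0.00045312,
        0.00058713]), 'joint_torque': array([ 2.19944282e-03, -3.39852262e+01,  3.20935571e+01,  1.58636860e-02,
       -8.95012636e-05,  2.85006941e-06]), 'ee_pos': array([0.13567147, 0.506597  , 0.23025064]), 'tool_rot': array([-3.13951903e+00, -2.80375588e-04,  2.87979817e+00]), 'ft_force': array([-0.31570698, -0.10541261,  0.05168738]), 'torque': array([0.05111639, 0.01697924, 0.00273436]), 'gripper_width': 0.08581579195809928} 0.0187
```

View pics/side0.png

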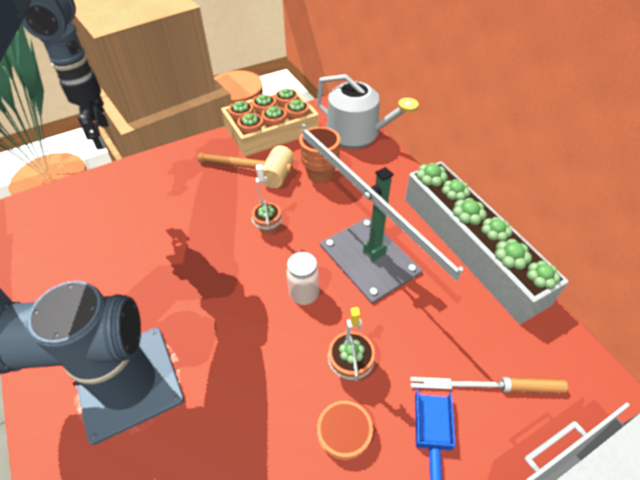

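View pics/top0.png

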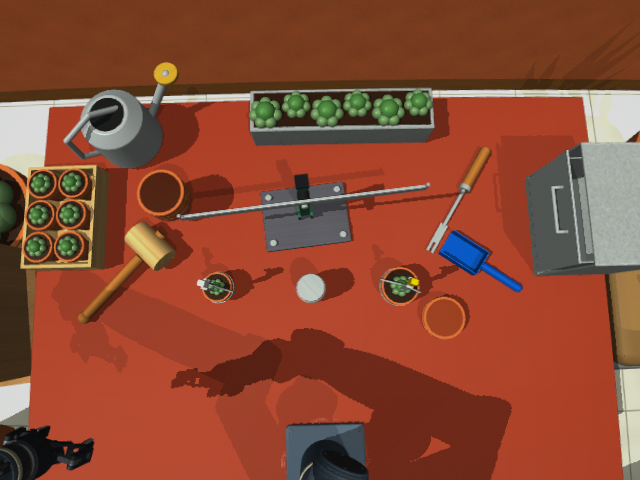

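The large pot (yellow grip) shows at top (413,282), the small one (white grip) at top (202,284), and the bar runs from top (180,217) to (428,186). I'll zoom in on each.

Run:
```python
import cv2
t=cv2.imread('pics/top0.png');s=cv2.imread('pics/side0.png')
def cr(i,x,y,w,h,k): return cv2.resize(i[y:y+h,x:x+w],None,fx=k,fy=k,interpolation=cv2.INTER_CUBIC)
a=cr(t,180,255,70,60,5);b=cr(t,365,255,70,60,5)
c=cr(s,235,155,70,75,4);d=cr(s,320,300,70,75,4)
import numpy as np
cv2.imwrite('pics/z1.png',np.vstack([np.hstack([a,b]),cv2.resize(np.hstack([c,d]),(700,300*700//560*560//700))]))
cv2.imwrite('pics/z2.png',cr(s,295,120,180,165,4)[:600,:800])
```

```text
(no output)
```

View pics/z1.png

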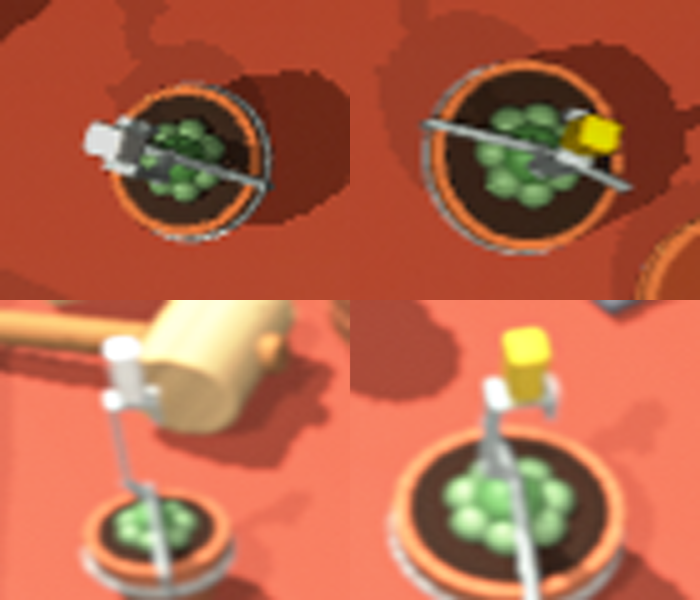

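View pics/z2.png

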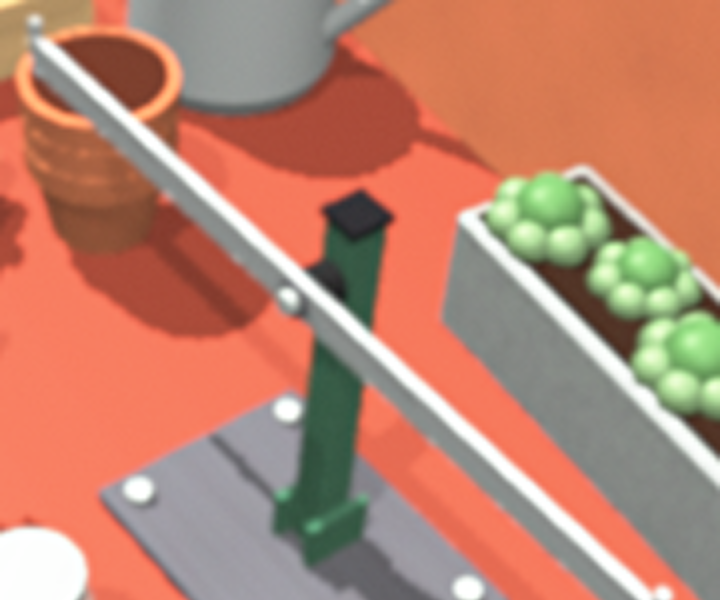

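```bash
python3 - <<'E'
from h import *
T=snap('top');S=snap('side')
def p(n,a,b): r,e=tri(T,a,S,b); print(n,np.round(r,4),'gap',round(e,4)); return r
p('Lgrip top',(414.4,282.4),(355.2,310.75))
p('Sgrip top',(200.6,283.2),(259.2,167))
a=p('bar+y',(180,217),(305,131)); b=p('bar-y',(428,186),(459.5,269.5))
print(np.degrees(np.arctan2(-(a-b)[0],(a-b)[1])),np.linalg.norm(a-b),(a+b)/2)
l=on(T,381.2,279.4,2,.072);r=on(T,420.6,292.6,2,.072);print('L rim',l,r,(l+r)/2,np.degrees(np.arctan2(-(l-r)[0],(l-r)[1])))
# rim centers by orange mask
for n,(u,v),z in(('L',(399,286),.072),('S',(217.5,287),.060)):
    print(n,'rimc',on(T,u,v,2,z))
print('S wire rim',on(T,233,292.4,2,.06), 'jar',on(T,311,288,2,.115))
for n,c in(('T',T),('S',S)):
    hsv=cv2.cvtColor(c['image'],cv2.COLOR_RGB2HSV)
    m=cv2.inRange(hsv,(22,170,120),(33,255,255))
    nn,_,st,ce=cv2.connectedComponentsWithStats(m)
    print(n,[(st[i].tolist(),ce[i].round(1).tolist()) for i in range(1,nn) if st[i][4]>20])
# bar top-edge pixels
for c,y in((T,None),):
    pass
E
python3 - <<'E'
import cv2,numpy as np
t=cv2.imread('pics/top0.png');s=cv2.imread('pics/side0.png')
def cr(i,x,y,w,h,k): return cv2.resize(i[y:y+h,x:x+w],None,fx=k,fy=k,interpolation=cv2.INTER_CUBIC)
A=[cr(t,165,200,36,28,10),cr(t,410,170,36,28,10),cr(s,290,118,36,28,10),cr(s,440,255,36,28,10)]
cv2.imwrite('pics/z3.png',np.vstack([np.hstack(A[:2]),np.hstack(A[2:])]))
E
```

```text
Lgrip top [ 0.4271 -0.1888  0.2286] gap 0.0021
Sgrip top [0.4357 0.2554 0.2116] gap 0.0007
bar+y [0.5732 0.2931 0.2397] gap 0.0031
bar-y [ 0.6218 -0.2209  0.2588] gap 0.0008
5.397471902852785 0.51659741641606 [0.59747196 0.03609725 0.24926246]
L rim [ 0.44442972 -0.14387947  0.072     ] [ 0.41041814 -0.23759679  0.072     ] [ 0.42742393 -0.19073813  0.072     ] -19.946683682336168
L rimc [ 0.42753019 -0.18616873  0.072     ]
S rimc [0.43551595 0.25320282 0.06      ]
S wire rim [0.42166161 0.21532212 0.06      ] jar [0.42544147 0.02535793 0.115     ]
T [([155, 63, 22, 22, 325], [165.5, 73.2]), ([408, 278, 11, 8, 60], [413.6, 281.8])]
S [([351, 312, 9, 13, 64], [354.7, 318.2])]
```

View pics/z3.png

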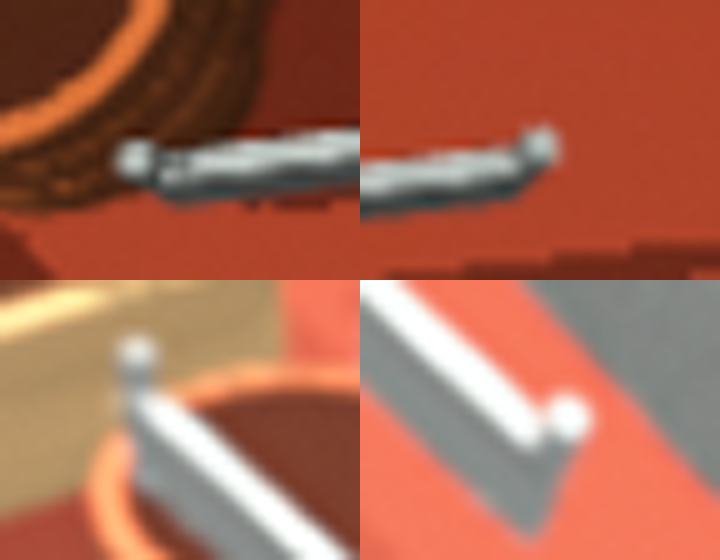

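Run:
```python
from h import *
T=snap('top');S=snap('side')
def p(n,a,b): r,e=tri(T,a,S,b); print(n,np.round(r,4),'gap',round(e,4)); return r
a=p('bar+y',(178.5,216),(303.8,125.2)); b=p('bar-y',(428.2,184.8),(461.2,268.2))
print(np.degrees(np.arctan2(-(a-b)[0],(a-b)[1])),np.linalg.norm(a-b),(a+b)/2,(a-b)[2]/.52)
# top only with z=.26
a=on(T,178.5,216,2,.26);b=on(T,428.2,184.8,2,.26);print('top',a,b,np.degrees(np.arctan2(-(a-b)[0],(a-b)[1])),np.linalg.norm(a-b),(a+b)/2)
a=on(S,303.8,125.2,2,.26);b=on(S,461.2,268.2,2,.26);print('side',a,b,np.degrees(np.arctan2(-(a-b)[0],(a-b)[1])),np.linalg.norm(a-b),(a+b)/2)
i=S['image']; m=cv2.inRange(i,(215,215,215),(255,255,255)); 
n,_,st,ce=cv2.connectedComponentsWithStats(m)
print([(st[k].tolist(),ce[k].round(1).tolist()) for k in range(1,n) if st[k][4]>15])
```

```text
bar+y [0.5703 0.2904 0.2593] gap 0.0016
bar-y [ 0.6241 -0.2211  0.2612] gap 0.0018
6.002709108133267 0.5143083905247462 [0.59719712 0.03465768 0.26024419] -0.003699919796114657
top [0.56937947 0.29043656 0.26      ] [ 0.62360188 -0.22093232  0.26      ] 6.0526764402754685 0.5142355568029038 [0.59649068 0.03475212 0.26      ]
side [0.57067311 0.28929855 0.26      ] [ 0.62586867 -0.22076317  0.26      ] 6.176142566913652 0.5130394800257079 [0.59827089 0.03426769 0.26      ]
[([260, 69, 51, 32, 810], [281.9, 83.4]), ([320, 75, 43, 17, 107], [340.8, 79.4]), ([329, 83, 47, 29, 718], [351.7, 100.7]), ([406, 101, 5, 4, 16], [407.8, 102.7]), ([385, 109, 14, 10, 28], [391.6, 113.3]), ([0, 128, 110, 70, 2441], [49.6, 153.9]), ([304, 130, 154, 141, 601], [384.8, 203.2]), ([265, 147, 20, 21, 146], [274.9, 155.8]), ([256, 164, 8, 7, 41], [259.1, 166.7]), ([410, 172, 141, 129, 700], [481.0, 243.8]), ([364, 220, 6, 5, 26], [366.5, 222.0]), ([326, 239, 7, 6, 30], [329.2, 241.8]), ([287, 252, 29, 30, 579], [300.4, 264.5]), ([409, 264, 7, 6, 31], [411.6, 266.7]), ([559, 273, 9, 12, 34], [563.3, 280.1]), ([370, 288, 7, 6, 36], [373.1, 290.4]), ([347, 320, 5, 7, 28], [348.8, 323.1]), ([353, 358, 4, 18, 34], [354.7, 366.2]), ([411, 377, 87, 11, 543], [445.9, 382.7]), ([504, 378, 7, 11, 62], [507.2, 382.8]), ([526, 403, 103, 77, 903], [566.4, 442.5]), ([558, 414, 82, 66, 2719], [612.0, 457.5])]
```

Measured: the bar is level, with its middle at (0.597, 0.035, 0.250) and a yaw of 6°. The large pot's grip is at (0.427, -0.189) and the small one's at (0.436, 0.255), both yawed about -20°. The heights match the given sizes. I'll pick the small pot first, with the jaws along the bar.

Call:
servo_tool(moves=[0.3,0.9,-0.76,0.7,0,0,-0.5,0.3,0.9,-0.76,0,0,0,-0.5,0.3,0.9,-0.76,0,0,0,0,0.3,0.9,-0.76,0,0,0,0,0.3,0.9,-0.76,0,0,0,0,0.3,0.9,-0.76,0,0,0,0,0.3,0.9,-0.76,0,0,0,0,0.3,0.9,-0.76,0,0,0,0,0.3,0.9,-0.76,0,0,0,0,0.3,0.9,-0.76,0,0,0,0,0.3,0.9,-0.76,0,0,0,0,0.3,0,0,0,0,0,0,0.3,0,0,0,0,0,0], newtons=40)

```text
time: 1.38
ee_pos: [0.4339, 0.2549, 0.2518]
tool_rot: [-3.141, -0.001, 2.789]
ft_force: [-0.6, -0.3, 0.1]
gripper_width: 0.0597
```

Call:
servo_tool(moves=[0.3,0.06,0,-0.6,0,0,0,0.3,0,0,-0.6,0,0,0,0.3,0,0,-0.6,0,0,0,0.3,0,0,-0.5,0,0,0,0.3,0,0,0,0,0,0])

```text
time: 1.8
ee_pos: [0.4316, 0.2565, 0.1796]
tool_rot: [-3.137, -0.005, 2.794]
ft_force: [-0.6, -0.1, -0.3]
gripper_width: 0.0601
```

Run:
```python
from h import *
T=snap('top');S=snap('side')
def cr(i,x,y,w,h,k): return cv2.resize(i[y:y+h,x:x+w,::-1],None,fx=k,fy=k,interpolation=cv2.INTER_CUBIC)
cv2.imwrite('pics/a1.png',np.hstack([cr(T['image'],160,240,100,100,4),cr(S['image'],220,130,100,100,4)]))
s=read_state();print(s['ee_pos'],s['gripper_width'],s['ft_force'])
```

```text
[0.43344441 0.25690834 0.18308738] 0.05956370109461805 [0.16184148 0.0294786  0.87982747]
```

View pics/a1.png

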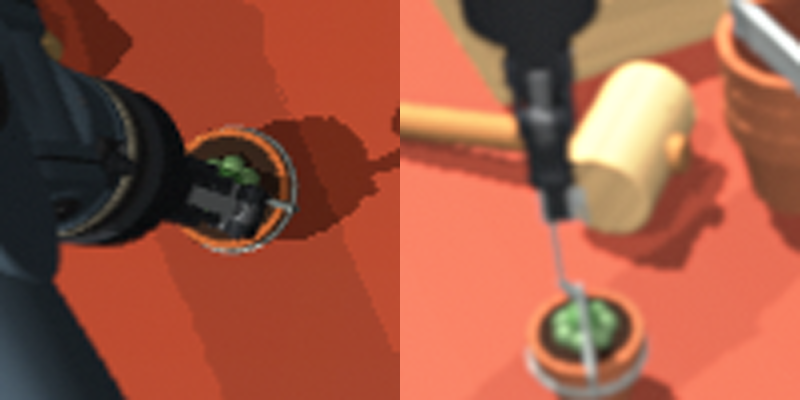

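The fingers straddle the white grip, at about side (272,180). I'll correct by 2 mm and close.

Call:
servo_tool(moves=[0.3,0.07,-0.06,0,0,0,0,1,0,0,0,0,0,0,1,0,0,0,0,0,0,1,0,0,0,0,0,0,1,0,0,0,0,0,0,1,0,0,0,0,0,0,1,0,0,0,0,0,0], newtons=60)

```text
time: 2.48
ee_pos: [0.4374, 0.2548, 0.1843]
tool_rot: [3.14, 0.001, 2.792]
ft_force: [0.2, 0.0, 2.7]
gripper_width: 0.0152
```

Run:
```python
from h import *
s=read_state();print(s['ee_pos'],s['tool_rot'],s['gripper_width'],s['ft_force'],s['torque'])
```

```text
[0.43743875 0.2548104  0.18429724] [3.14000927e+00 1.46665006e-03 2.79249263e+00] 0.015172548973376908 [2.30264802e-01 1.34524497e-03 2.72810128e+00] [ 0.08981783 -0.09422847  0.0321281 ]
```

Call:
servo_tool(moves=[1,0,0,0.2,0,0,0,1,0,0,0.4,0,0,0,1,0,0,0.7,0,0,0,1,0,0,0.8,0,0,0,1,0,0,0.8,0,0,0,1,0,0,0.7,0,0,0,1,0,0,0.4,0,0,0,1,0,0,0,0,0,0,1,0,0,0,0,0,0,1,0,0,0,0,0,0,1,0,0,0,0,0,0])

```text
time: 3.4
ee_pos: [0.4361, 0.2542, 0.3015]
tool_rot: [-3.139, -0.003, 2.793]
ft_force: [-0.6, 0.4, -3.7]
gripper_width: 0.0146
```

Call:
servo_tool(moves=[1,0,0,0,0,0,0,1,0,0,0,0,0,0])

```text
time: 3.57
ee_pos: [0.4363, 0.2543, 0.302]
tool_rot: [-3.14, -0.002, 2.793]
ft_force: [-0.4, -0.3, -3.1]
gripper_width: 0.0149
```

Call:
servo_tool(moves=[1,0,0,0,0,0,0,1,0,0,0,0,0,0])

```text
time: 3.73
ee_pos: [0.4366, 0.2544, 0.3029]
tool_rot: [-3.141, -0.001, 2.793]
ft_force: [0.1, 0.6, -2.2]
gripper_width: 0.0146
```

Run:
```python
from h import *
T=snap('top');S=snap('side')
def cr(i,x,y,w,h,k): return cv2.resize(i[y:y+h,x:x+w,::-1],None,fx=k,fy=k,interpolation=cv2.INTER_CUBIC)
cv2.imwrite('pics/a2.png',np.hstack([cr(T['image'],130,230,133,150,3),cr(S['image'],180,80,133,150,3)]))
s=read_state();print(s['ee_pos'],s['tool_rot'],s['gripper_width'],s['ft_force'],s['torque'])
```

```text
[0.43672639 0.25448469 0.30319666] [-3.1414544e+00 -1.3119634e-04  2.7925476e+00] 0.015099713638369074 [ 0.31727176  0.07130491 -3.58744431] [ 0.01694575 -0.01459871  0.02606106]
```

View pics/a2.png

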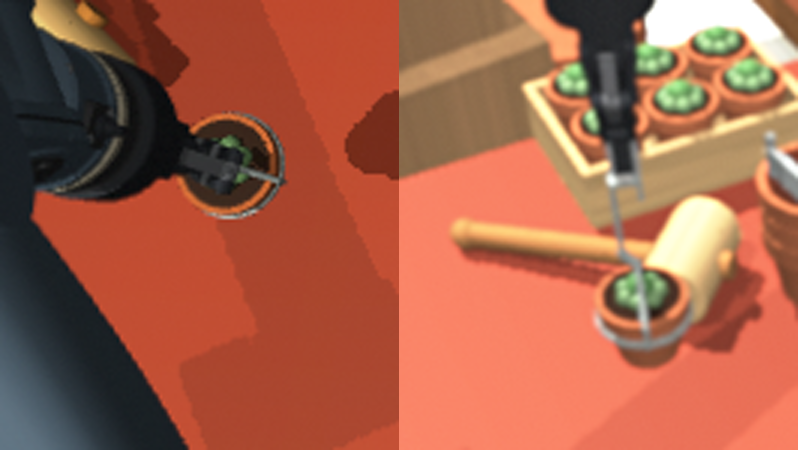

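The small pot is lifted upright and weighs roughly 3 N, though the readings are noisy. I'll carry it over to 105 mm on the +y side and turn it 26°.

Call:
servo_tool(moves=[1,0.15,-0.12,0,0,0,0.2,1,0.3,-0.23,0,0,0,0.4,1,0.45,-0.35,0,0,0,0.5,1,0.5,-0.38,0,0,0,0.5,1,0.5,-0.38,0,0,0,0.5,1,0.5,-0.38,0,0,0,0.5,1,0.5,-0.38,0,0,0,0.5,1,0.5,-0.38,0,0,0,0.5,1,0.5,-0.38,0,0,0,0.5,1,0.4,-0.35,0,0,0,0.5,1,0.35,-0.27,0,0,0,0.4,1,0.2,-0.16,0,0,0,0.2,1,0.12,-0.08,0,0,0,0,1,0,0,0,0,0,0,1,0,0,0,0,0,0,1,0,0,0,0,0,0,1,0,0,0,0,0,0,1,0,0,0,0,0,0])

```text
time: 5.33
ee_pos: [0.5855, 0.1398, 0.3036]
tool_rot: [3.141, 0.0, -3.036]
ft_force: [-0.5, 0.4, -3.4]
gripper_width: 0.0148
```

```bash
cat > look.py <<'E'
from h import *
import sys
# look.py name tu tv su sv
n=sys.argv[1];tu,tv,su,sv=map(int,sys.argv[2:6])
T=snap('top',n+'_t.png');F=[read_state()['ft_force'][2]];S=snap('side',n+'_s.png');F.append(read_state()['ft_force'][2])
def cr(i,x,y,w,h,k): return cv2.resize(i[y:y+h,x:x+w,::-1],None,fx=k,fy=k,interpolation=cv2.INTER_CUBIC)
cv2.imwrite('pics/'+n+'.png',np.hstack([cr(T['image'],tu,tv,100,125,4),cr(S['image'],su,sv,100,125,4)]))
s=read_state();print(s['time'],s['ee_pos'].round(4),s['tool_rot'].round(4),s['gripper_width'].round(4),s['ft_force'].round(2),np.round(F,2))
E
python3 look.py a3 210 160 310 80
```

```text
Traceback (most recent call last):
  File "look.py", line 8, in <module>
    s=read_state();print(s['time'],s['ee_pos'].round(4),s['tool_rot'].round(4),s['gripper_width'].round(4),s['ft_force'].round(2),np.round(F,2))
                                                                               ^^^^^^^^^^^^^^^^^^^^^^^^
AttributeError: 'float' object has no attribute 'round'
```

View pics/a3.png

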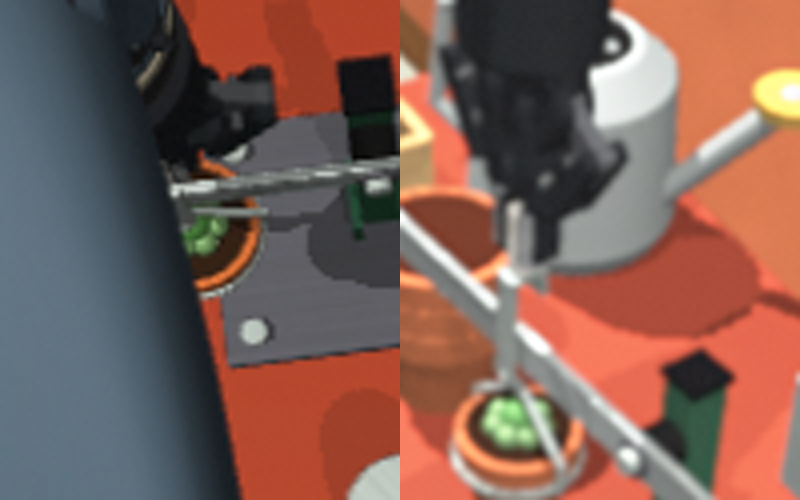

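```bash
sed -i "s/s\['gripper_width'\].round(4)/round(float(s['gripper_width']),4)/" look.py
python3 - <<'E'
from h import *
S=snap('side');T=snap('top')
i=S['image'][118:168,322:372,::-1]; cv2.imwrite('pics/a4.png',cv2.resize(i,None,fx=12,fy=12,interpolation=cv2.INTER_CUBIC))
a=np.radians(6.05);xb=np.array([np.cos(a),np.sin(a),0]);yb=np.array([-np.sin(a),np.cos(a),0]);z=np.array([0,0,1])
for off in(0,-.001):
  c=np.array([.5857+off,.1396,.289])
  for n,p in(('crown top robotside corner -y',c-.010*xb-.007*yb+.002*z),('crown far corner -y',c+.010*xb-.007*yb+.002*z),('backleg tip -y',c+.010*xb-.007*yb-.014*z),('backleg tip +y',c+.010*xb+.007*yb-.014*z),('stem bottom outer -y',c-.010*xb-.007*yb-.066*z)):
    q=proj(S,p);print(n,q.round(1),((q-[322,118])*12).round())
s=read_state();print(s['time'],s['ee_pos'],s['ft_force'])
E
```

```text
crown top robotside corner -y [339. 151.] [204. 396.]
crown far corner -y [346.6 147.6] [295. 356.]
backleg tip -y [346.3 153.5] [292. 426.]
backleg tip +y [342.6 150.2] [247. 386.]
stem bottom outer -y [338.4 175.1] [197. 686.]
crown top robotside corner -y [338.6 151.1] [199. 398.]
crown far corner -y [346.2 147.8] [290. 357.]
backleg tip -y [345.9 153.7] [287. 428.]
backleg tip +y [342.2 150.3] [242. 388.]
stem bottom outer -y [338.  175.3] [192. 687.]
5.5333 [0.58571958 0.13951621 0.30346651] [ 0.32588607  0.14327513 -2.95409758]
```

View pics/a4.png

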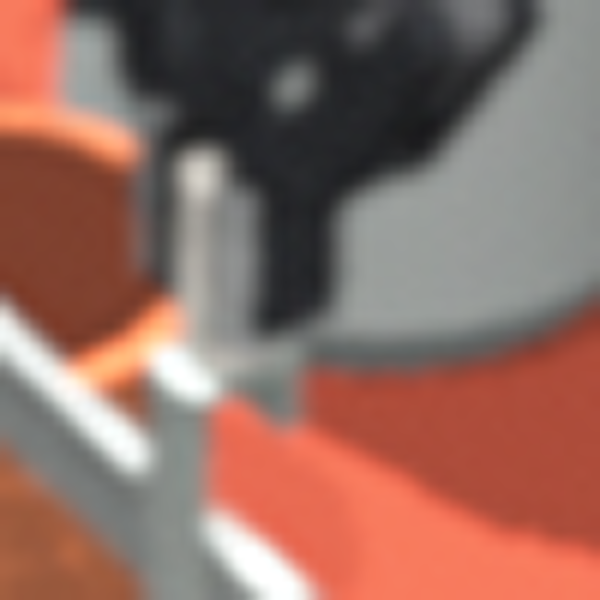

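The hook straddles the bar as predicted: stem on the near side, back leg tip at side (347,153) beyond it. I'll lower it quickly to just above the bar, then slowly.

Call:
servo_tool(moves=[1,0,0,-0.2,0,0,0,1,0,0,-0.3,0,0,0,1,0,0,-0.25,0,0,0,1,0,0,-0.2,0,0,0,1,0,0,-0.1,0,0,0,1,0,0,-0.04,0,0,0,1,0,0,-0.04,0,0,0,1,0,0,-0.04,0,0,0,1,0,0,-0.04,0,0,0,1,0,0,-0.04,0,0,0,1,0,0,-0.04,0,0,0,1,0,0,-0.04,0,0,0])

```text
time: 6.53
ee_pos: [0.586, 0.1394, 0.2636]
tool_rot: [3.141, 0.001, -3.037]
ft_force: [0.5, -0.4, -2.1]
gripper_width: 0.0152
```

```bash
python3 look.py a5 210 160 310 80
```

```text
6.6333 [0.5858 0.1393 0.2633] [-3.1416e+00 -2.0000e-04 -3.0369e+00] 0.0152 [ 0.02  0.54 -3.13] [-3.34 -3.13]
```

View pics/a5.png

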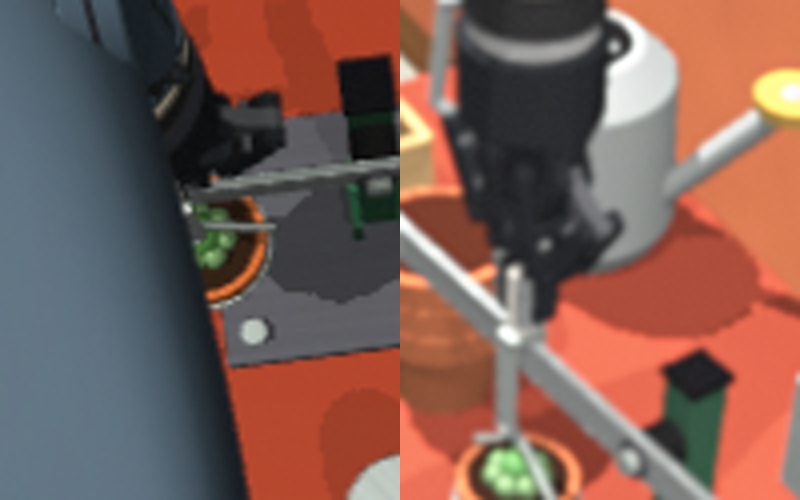

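The hook is seated over the bar, with its crown at side (437,163) level with the top edge, and load transfer is just starting. I'll keep lowering slowly.

Call:
servo_tool(moves=[1,0,0,-0.04,0,0,0,1,0,0,-0.04,0,0,0,1,0,0,-0.04,0,0,0,1,0,0,-0.04,0,0,0,1,0,0,-0.04,0,0,0,1,0,0,-0.04,0,0,0,1,0,0,-0.04,0,0,0,1,0,0,-0.04,0,0,0,1,0,0,-0.04,0,0,0,1,0,0,0,0,0,0])

```text
time: 7.47
ee_pos: [0.5859, 0.1396, 0.2525]
tool_rot: [3.141, 0.0, -3.037]
ft_force: [-0.1, 2.2, -1.5]
gripper_width: 0.0148
```

```bash
python3 look.py a6 210 160 310 80
```

```text
7.5667 [0.5859 0.1395 0.2527] [ 3.1413e+00  3.0000e-04 -3.0367e+00] 0.0149 [-0.53  1.91 -1.12] [-0.92 -1.12]
```

View pics/a6.png

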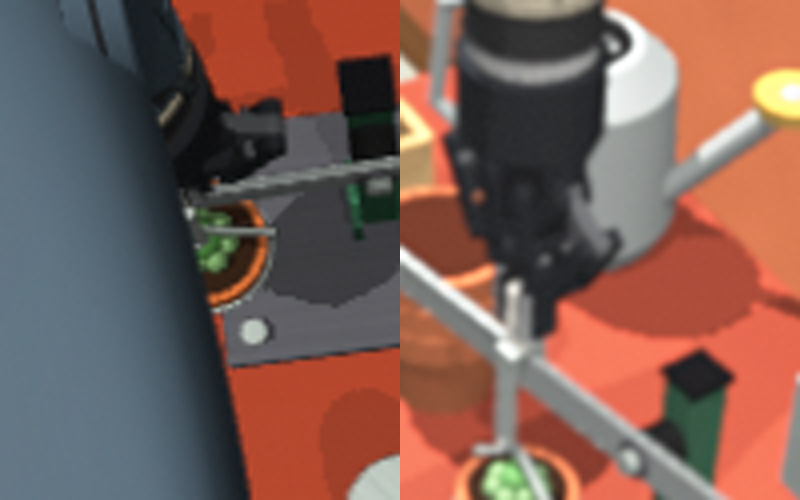

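The bar carries about two thirds of the weight. It drags the hook outward, so I'll follow by about 1 mm outward while lowering.

Call:
servo_tool(moves=[1,0,0.02,-0.03,0,0,0,1,0,0.02,-0.03,0,0,0,1,0,0.02,-0.03,0,0,0,1,0,0.02,-0.03,0,0,0,1,0,0,-0.03,0,0,0,1,0,0,-0.02,0,0,0,1,0,0,0,0,0,0])

```text
time: 8.15
ee_pos: [0.5862, 0.1414, 0.2475]
tool_rot: [-3.141, 0.001, -3.037]
ft_force: [0.5, -1.7, 0.9]
gripper_width: 0.0154
```

```bash
python3 look.py a7 210 160 310 80
```

```text
8.25 [0.5861 0.1415 0.2476] [-3.1412e+00  6.0000e-04 -3.0371e+00] 0.015 [ 0.29 -1.77 -0.67] [-0.08 -0.67]
```

Call:
servo_tool(moves=[1,0,0,0,0,0,0])

```text
time: 8.33
ee_pos: [0.5861, 0.1416, 0.2476]
tool_rot: [-3.141, 0.001, -3.037]
ft_force: [0.3, -1.5, 0.1]
gripper_width: 0.0147
```

Call:
servo_tool(moves=[1,0,-0.02,0,0,0,0,1,0,0,-0.01,0,0,0,1,0,0,0,0,0,0])

```text
time: 8.58
ee_pos: [0.5861, 0.1415, 0.2473]
tool_rot: [3.141, 0.001, -3.037]
ft_force: [1.1, 0.0, 1.0]
gripper_width: 0.0149
```

Call:
servo_tool(moves=[1,0,0,0,0,0,0])

```text
time: 8.67
ee_pos: [0.5861, 0.1415, 0.2473]
tool_rot: [3.141, 0.001, -3.037]
ft_force: [1.2, 0.4, 0.5]
gripper_width: 0.0151
```

```bash
python3 look.py a8 210 160 310 80
```

```text
8.7667 [0.586  0.1414 0.2473] [ 3.1410e+00  5.0000e-04 -3.0366e+00] 0.0151 [0.66 0.09 0.75] [-0.28  0.75]
```

View pics/a8.png

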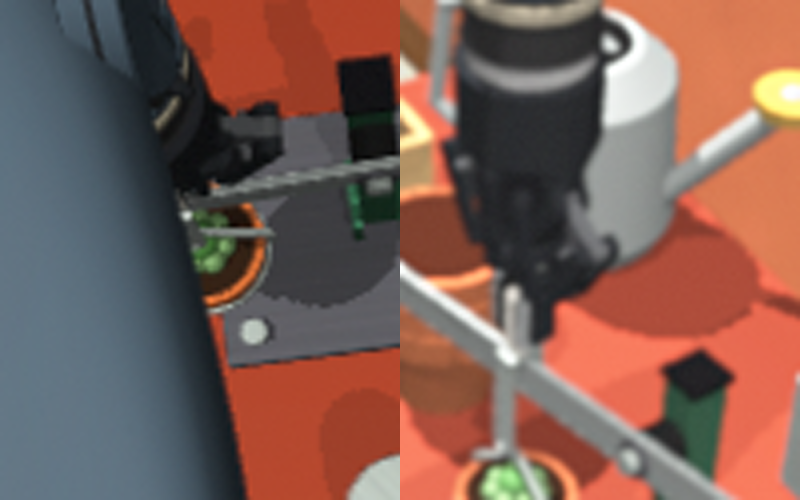

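The bar now carries the full weight, with no force left on the tool. I'll open slowly.

Call:
servo_tool(moves=[0.81,0,0,0,0,0,0,0.79,0,0,0,0,0,0,0.77,0,0,0,0,0,0,0.75,0,0,0,0,0,0,0.72,0,0,0,0,0,0,0.68,0,0,0,0,0,0,0.6,0,0,0,0,0,0,0.5,0,0,0,0,0,0,0.5,0,0,0,0,0,0,0.5,0,0,0,0,0,0])

```text
time: 9.6
ee_pos: [0.5859, 0.1411, 0.2472]
tool_rot: [-3.142, 0.0, -3.037]
ft_force: [-0.4, -0.3, 1.0]
gripper_width: 0.0428
```

```bash
python3 look.py a9 210 160 310 80
```

```text
9.7 [0.5859 0.1411 0.2472] [ 3.1416e+00  1.0000e-04 -3.0369e+00] 0.0426 [-0.49 -0.11  0.79] [1.17 0.79]
```

View pics/a9.png

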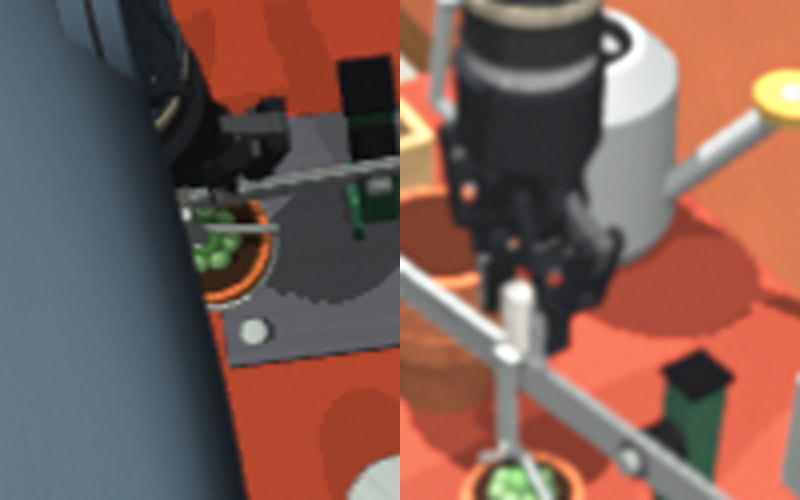

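The pot hangs steadily on the bar and the fingers are clear. I'll go up and over to the large pot.

Call:
servo_tool(moves=[0.5,0,0,0.4,0,0,0,0.5,0,0,0.8,0,0,0,0.4,0,0,1,0,0,0,0.4,-0.3,-0.3,0.8,0,0,0,0.3,-0.5,-0.8,0.3,0,0,-0.4,0.3,-0.5,-1,0,0,0,-0.5,0.3,-0.5,-1,0,0,0,-0.5,0.3,-0.5,-1,0,0,0,-0.5,0.3,-0.5,-1,0,0,0,-0.5,0.3,-0.5,-1,0,0,0,-0.5,0.3,-0.5,-1,0,0,0,-0.5,0.3,-0.5,-1,0,0,0,-0.5,0.3,-0.5,-1,0,0,0,-0.5,0.3,-0.4,-1,-0.2,0,0,-0.5,0.3,-0.3,-0.9,-0.6,0,0,-0.5,0.3,0,0,-0.8,0,0,-0.3,0.3,0,0,-0.8,0,0,0,0.3,0,0,0,0,0,0])

```text
time: 11.2
ee_pos: [0.418, -0.188, 0.2683]
tool_rot: [3.14, -0.01, 2.747]
ft_force: [-0.0, 1.0, -1.1]
gripper_width: 0.06
```

```bash
python3 look.py b1 210 160 320 110
```

```text
11.3 [ 0.4202 -0.1885  0.2737] [ 3.1412e+00 -2.2000e-03  2.7489e+00] 0.0601 [-0.44  0.33  0.47] [-0.11  0.47]
```

View pics/b1_s.png

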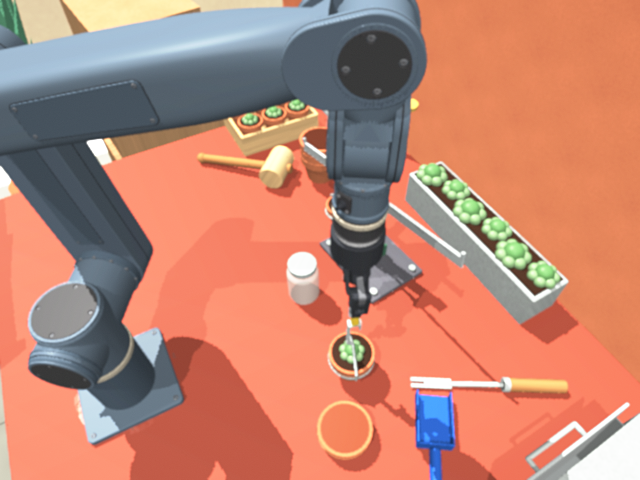

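View pics/b1_t.png

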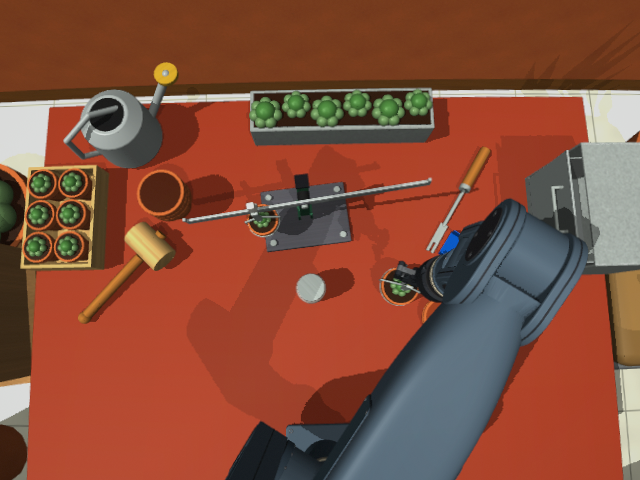

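The small pot hangs at top (262,218). The gripper is over the large pot. I'll measure the bar's tilt and the small pot's position.

Run:
```python
import cv2,numpy as np
t=cv2.imread('pics/b1_t.png');s=cv2.imread('pics/b1_s.png')
def cr(i,x,y,w,h,k): return cv2.resize(i[y:y+h,x:x+w],None,fx=k,fy=k,interpolation=cv2.INTER_CUBIC)
A=[cr(t,170,205,36,28,10),cr(t,410,168,36,28,10),cr(s,290,125,36,28,10),cr(s,440,243,36,28,10)]
A=np.vstack([np.hstack(A[:2]),np.hstack(A[2:])])
cv2.imwrite('pics/z4.png',A)
cv2.imwrite('pics/z5.png',cr(t,235,185,60,60,10))
```

```text
(no output)
```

View pics/z4.png

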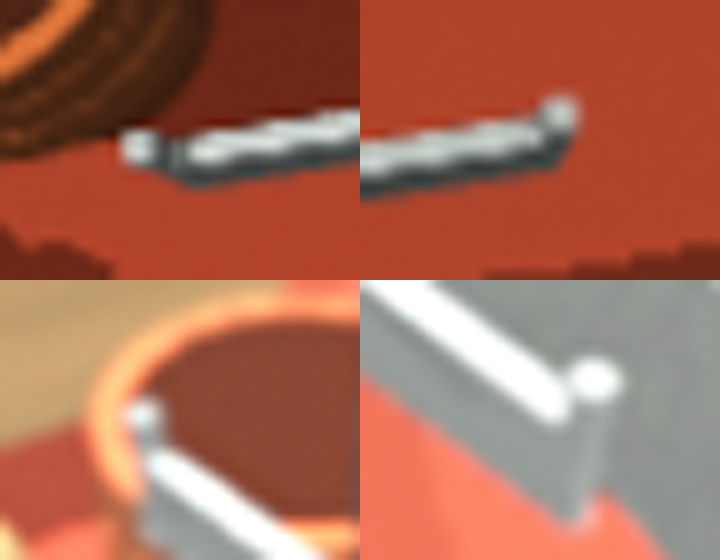

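View pics/z5.png

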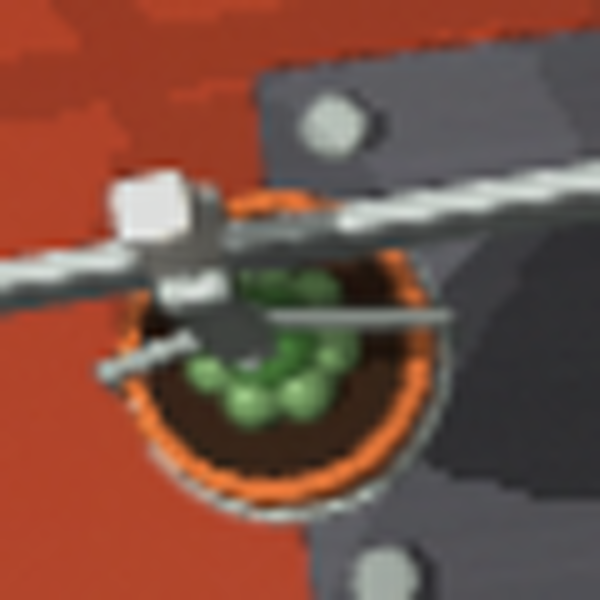

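Run:
```python
from h import *
T=snap('top');S=snap('side')
def p(n,a,b): r,e=tri(T,a,S,b); print(n,np.round(r,4),'gap',round(e,4)); return r
a=p('bar+y',(183.7,219.7),(304.6,138)); b=p('bar-y',(430,179.3),(463.5,253))
print('tilt',np.arcsin((a-b)[2]/.514),(a+b)/2)
g=on(T,250,205.5,2,.25-.016+.044); r=g-np.array([.597,.0347,0]);A=np.radians(6.05)
print(g,'along',r@[-np.sin(A),np.cos(A),0],'across',r@[np.cos(A),np.sin(A),0]); print(read_state()['ee_pos'],read_state()['tool_rot'])
```

```text
bar+y [0.5707 0.2908 0.2214] gap 0.002
bar-y [ 0.6241 -0.2151  0.2979] gap 0.0006
tilt -0.14935708493986127 [0.59744419 0.03789138 0.25962648]
[0.58332479 0.14208225 0.278     ] along 0.1082254775824858 across -0.002281346066549351
[ 0.42162829 -0.1890076   0.27623964] [-3.14105173e+00  2.99350799e-03  2.74966579e+00]
```

Tilt is -0.149 rad as expected, so the small pot pulls with about 3.05 N at 108 mm. Next I'll pick the large pot.

Call:
servo_tool(moves=[0.3,0.19,0,0,0,0,0.5,0.3,0,0,-0.5,0,0,0,0.3,0,0,-0.6,0,0,0,0.3,0,0,-0.6,0,0,0,0.3,0,0,-0.6,0,0,0,0.3,0,0,-0.2,0,0,0,0.3,0,0,0,0,0,0,0.3,0,0,0,0,0,0,0.3,0,0,0,0,0,0])

```text
time: 12.15
ee_pos: [0.4277, -0.1894, 0.2014]
tool_rot: [-3.141, 0.003, 2.793]
ft_force: [-0.7, 0.2, -0.5]
gripper_width: 0.0597
```

```bash
python3 look.py b2 370 230 300 260
```

```text
12.25 [ 0.4275 -0.1894  0.2011] [-3.1409e+00  3.1000e-03  2.7927e+00] 0.0597 [-0.34 -0.09 -0.43] [-0.28 -0.43]
```

View pics/b2.png

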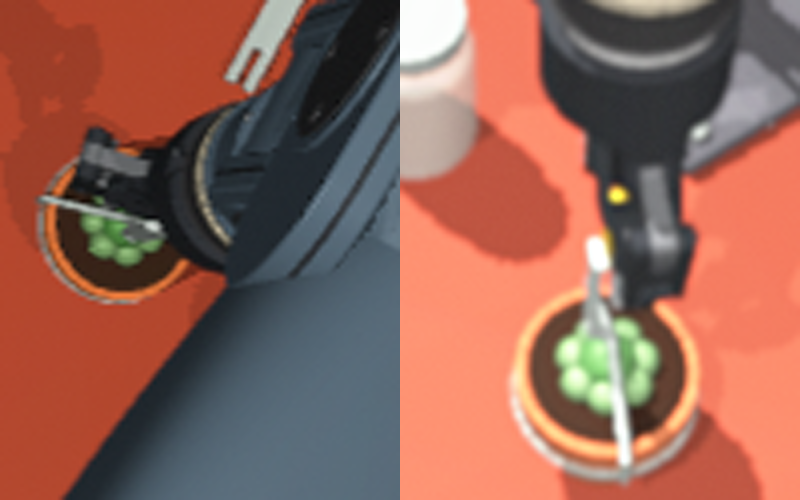

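The fingers sit around the yellow grip, at side (354,310). I'll close and lift.

Call:
servo_tool(moves=[1,0,0,-0.05,0,0,0,1,0,0,0,0,0,0,1,0,0,0,0,0,0,1,0,0,0,0,0,0,1,0,0,0,0,0,0,1,0,0,0,0,0,0,1,0,0,0,0,0,0], newtons=70)

```text
time: 12.83
ee_pos: [0.4268, -0.1888, 0.198]
tool_rot: [3.141, 0.001, 2.793]
ft_force: [-0.1, 1.3, 1.1]
gripper_width: 0.0151
```

Call:
servo_tool(moves=[1,0,0,0.2,0,0,0,1,0,0,0.4,0,0,0,1,0,0,0.7,0,0,0,1,0,0,0.8,0,0,0,1,0,0,0.8,0,0,0,1,0,0,0.7,0,0,0,1,0,0,0.6,0,0,0,1,0,0,0.6,0,0,0,1,0,0,0.4,0,0,0,1,0,0,0,0,0,0,1,0,0,0,0,0,0,1,0,0,0,0,0,0,1,0,0,0,0,0,0])

```text
time: 13.92
ee_pos: [0.426, -0.1886, 0.3517]
tool_rot: [3.141, -0.004, 2.793]
ft_force: [-0.5, 0.0, -6.6]
gripper_width: 0.0147
```

```bash
python3 look.py b3 370 230 300 200;python3 look.py b3b 370 230 300 200
```

```text
14.0167 [ 0.4261 -0.1886  0.3522] [ 3.1410e+00 -2.9000e-03  2.7925e+00] 0.015 [ 0.63 -0.23 -6.12] [-6.89 -6.12]
14.1167 [ 0.4263 -0.1887  0.3528] [ 3.1413e+00 -1.7000e-03  2.7925e+00] 0.0149 [ 0.93  0.41 -5.61] [-5.95 -5.61]
```

Call:
servo_tool(moves=[1,0,0,0,0,0,0])

```text
time: 14.2
ee_pos: [0.4264, -0.1888, 0.3532]
tool_rot: [3.141, -0.001, 2.793]
ft_force: [0.9, -1.1, -6.3]
gripper_width: 0.0151
```

View pics/b3.png

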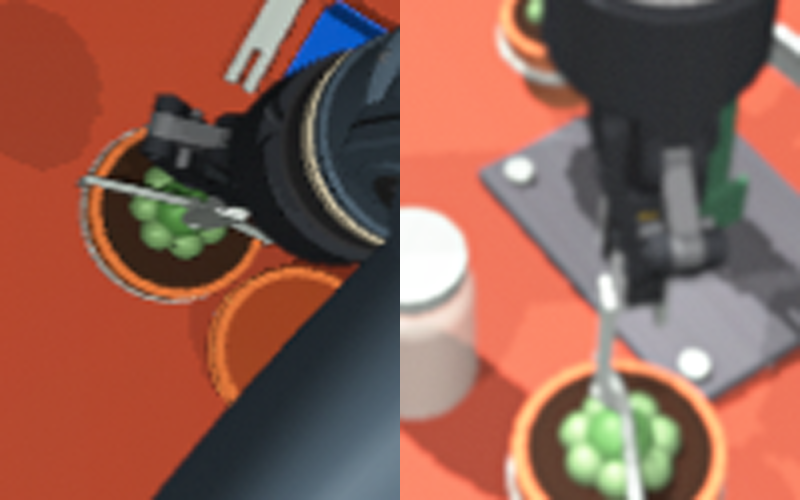

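The large pot weighs about 6.2 N. I'll hang it at 72 mm on the -y side, then move the small one out to about 146 mm. Carrying it over now.

Call:
servo_tool(moves=[1,0.15,0.15,0,0,0,0.2,1,0.3,0.27,0,0,0,0.3,1,0.45,0.4,0,0,0,0.4,1,0.5,0.42,0,0,0,0.4,1,0.5,0.42,0,0,0,0.4,1,0.5,0.42,0,0,0,0.5,1,0.5,0.42,0,0,0,0.5,1,0.5,0.42,0,0,0,0.5,1,0.5,0.42,0,0,0,0.5,1,0.5,0.42,0,0,0,0.4,1,0.5,0.42,0,0,0,0.4,1,0.4,0.35,0,0,0,0.4,1,0.3,0.28,0,0,0,0.2,1,0.2,0.15,0,0,0,0.1,1,0.14,0.1,0,0,0,0,1,0,0,0,0,0,0,1,0,0,0,0,0,0,1,0,0,0,0,0,0,1,0,0,0,0,0,0])

```text
time: 15.78
ee_pos: [0.6036, -0.0363, 0.3531]
tool_rot: [3.139, -0.003, -3.037]
ft_force: [-4.2, 2.0, -6.7]
gripper_width: 0.0148
```

```bash
python3 look.py b4 290 140 360 110;  python3 look.py b4 290 140 360 110
```

```text
15.8833 [ 0.6036 -0.0365  0.3533] [ 3.1397e+00 -2.5000e-03 -3.0369e+00] 0.0148 [-4.52  1.71 -8.11] [-6.67 -8.11]
15.9833 [ 0.6036 -0.0367  0.3534] [ 3.1398e+00 -2.5000e-03 -3.0370e+00] 0.0145 [-4.28  1.62 -7.4 ] [-7.03 -7.4 ]
```

View pics/b4.png

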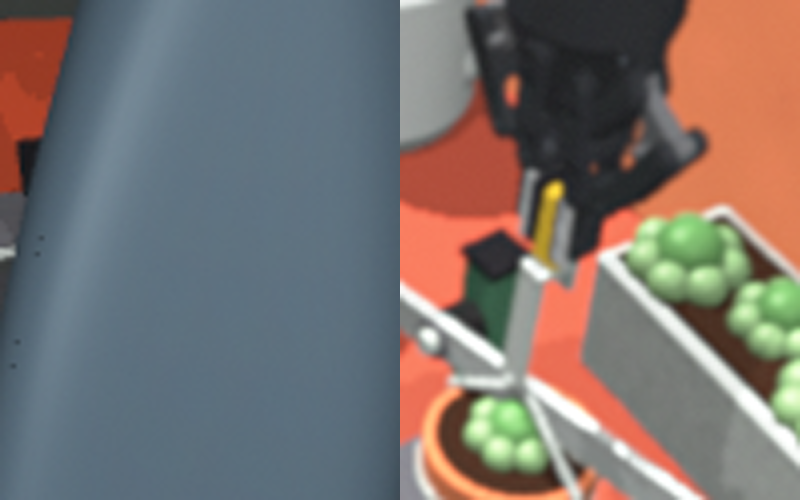

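It's held too high: the wires below the stem press on the bar (about 4 N in x). I'll back straight off, then lower and re-enter at the right height.

Call:
servo_tool(moves=[1,-0.1,0,0,0,0,0,1,-0.2,0,0,0,0,0,1,-0.3,0,0,0,0,0,1,-0.4,0,0,0,0,0,1,-0.5,0,0,0,0,0,1,-0.4,0,0,0,0,0,1,-0.2,0,0,0,0,0,1,0,0,0,0,0,0,1,0,0,0,0,0,0,1,0,0,0,0,0,0])

```text
time: 16.82
ee_pos: [0.5427, -0.0373, 0.3539]
tool_rot: [-3.141, 0.002, -3.037]
ft_force: [0.2, 0.8, -6.0]
gripper_width: 0.0148
```

```bash
python3 look.py b5 290 140 340 110;  python3 look.py b5 290 140 340 110
```

```text
16.9167 [ 0.5426 -0.0373  0.3534] [-3.1414e+00  5.0000e-04 -3.0369e+00] 0.0147 [ 0.24 -0.91 -6.31] [-5.73 -6.31]
17.0167 [ 0.5424 -0.0372  0.3533] [ 3.1415e+00 -2.0000e-04 -3.0368e+00] 0.0149 [-0.12  0.54 -6.78] [-5.99 -6.78]
```

View pics/b5_s.png

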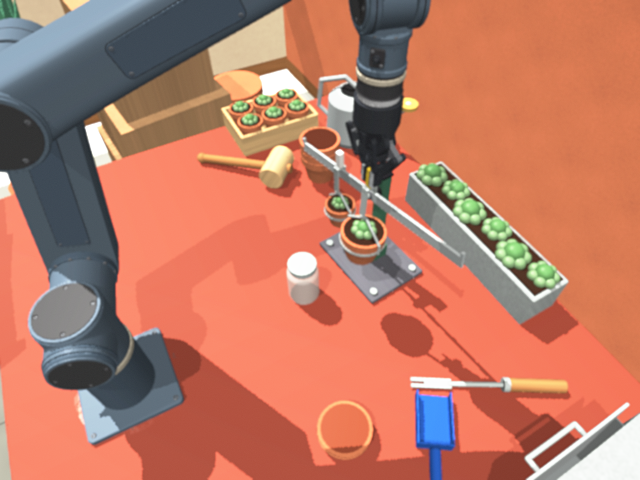

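Run:
```python
from h import *
S={}
im=cv2.imread('pics/b5_s.png')
c=snap('side');P=np.array([.5424,-.0372,0])
for z in(.155,.227,.34,.38): print(z,proj(c,P+[0,0,z]).round(1))
cv2.imwrite('pics/z6.png',cv2.resize(im[150:270,320:420],None,fx=5,fy=5,interpolation=cv2.INTER_CUBIC))
a=np.radians(6.05);xb=np.array([np.cos(a),np.sin(a),0])
print('stem top',proj(c,P+[0,0,.342]-.01*xb),'backleg tip',proj(c,P+[0,0,.326]+.01*xb),'stem bottom',proj(c,P+[0,0,.274]-.01*xb))
```

```text
0.155 [363.2 251.7]
0.227 [365.3 229.2]
0.34 [369.3 187.5]
0.38 [370.9 170.5]
stem top [364.98365357 188.83892119] backleg tip [373.09049241 190.94758189] stem bottom [362.75033764 215.00561742]
```

View pics/z6.png

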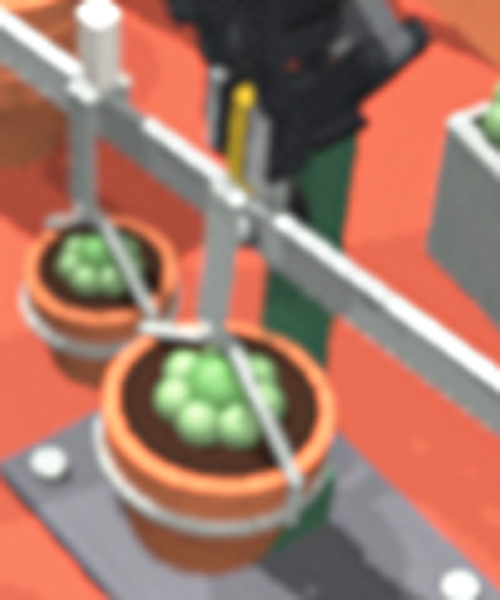

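The pot still hangs straight in the grip: rim at side (364,231) against a predicted (365,229). I'll lower 50 mm and re-enter.

Call:
servo_tool(moves=[1,0,0,-0.2,0,0,0,1,0,0,-0.4,0,0,0,1,0,0,-0.5,0,0,0,1,0,0,-0.37,0,0,0,1,0,0,-0.2,0,0,0,1,0,0,0,0,0,0,1,0.1,0,0,0,0,0,1,0.2,0,0,0,0,0,1,0.35,0,0,0,0,0,1,0.4,0,0,0,0,0,1,0.4,0,0,0,0,0,1,0.32,0,0,0,0,0,1,0.2,0,0,0,0,0,1,0.1,0,0,0,0,0,1,0,0,0,0,0,0,1,0,0,0,0,0,0,1,0,0,0,0,0,0])

```text
time: 18.48
ee_pos: [0.6036, -0.0371, 0.304]
tool_rot: [-3.142, -0.0, -3.037]
ft_force: [-0.8, 1.1, -5.8]
gripper_width: 0.0151
```

```bash
python3 look.py b6 290 140 360 110
python3 - <<'E'
from h import *
c=snap('side'); s=read_state();p=s['ee_pos'];print(p,s['ft_force'])
a=np.radians(6.05);xb=np.array([np.cos(a),np.sin(a),0]);yb=np.array([-np.sin(a),np.cos(a),0]);z=np.array([0,0,1])
h=p-[0,0,.013]
for n,q in(('near top -y',h-.01*xb-.007*yb+.002*z),('far top -y',h+.01*xb-.007*yb+.002*z),('tip -y',h+.01*xb-.007*yb-.014*z)): print(n,((proj(c,q)-[365,135])*10).round())
cv2.imwrite('pics/z7.png',cv2.resize(c['image'][135:195,365:425,::-1],None,fx=10,fy=10,interpolation=cv2.INTER_CUBIC))
E
```

```text
18.5833 [ 0.6035 -0.0371  0.304 ] [-3.1415e+00  1.0000e-04 -3.0370e+00] 0.015 [ 0.37  0.61 -5.53] [-5.61 -5.53]
[ 0.60353576 -0.0370892   0.30398155] [ 0.57695455 -0.32051544 -6.31817982]
near top -y [279. 641.]
far top -y [359. 600.]
tip -y [349. 659.]
```

View pics/z7.png

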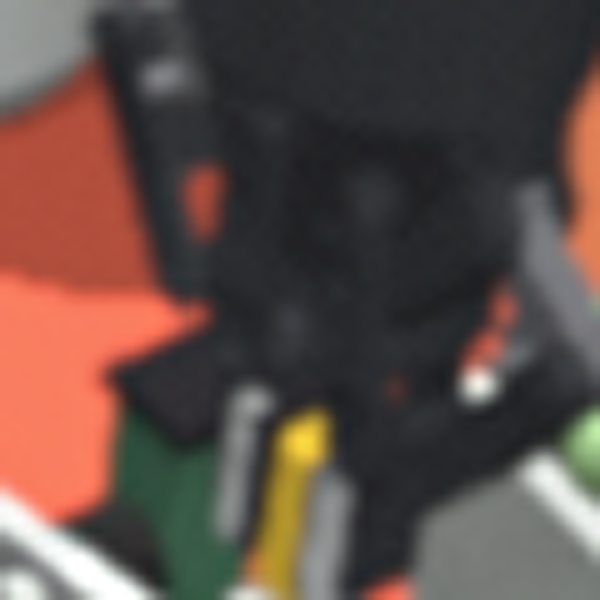

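Run:
```python
import cv2
im=cv2.imread('pics/b6_s.png')
cv2.imwrite('pics/z8.png',cv2.resize(im[170:230,365:425],None,fx=10,fy=10,interpolation=cv2.INTER_CUBIC))
```

```text
(no output)
```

View pics/z8.png

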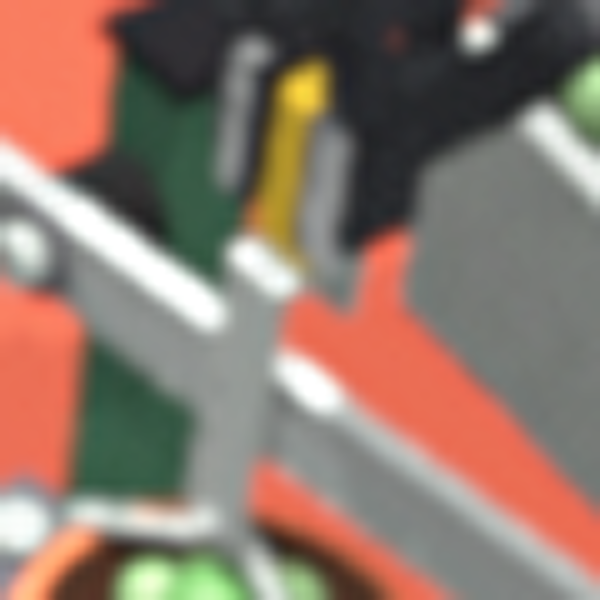

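The hook straddles the bar, with the crown near-corner at side (394,199). The pot leans about 2–4° towards the robot after the contact, so I'll trim the tool by 2.5° and lower.

Call:
servo_tool(moves=[1,0,0,0,0,-0.25,0,1,0,0,0,0,-0.25,0,1,0,0,-0.15,0,0,0,1,0,0,-0.25,0,0,0,1,0,0,-0.2,0,0,0,1,0,0,-0.15,0,0,0,1,0,0,-0.08,0,0,0,1,0,0,-0.04,0,0,0,1,0,0,-0.04,0,0,0,1,0,0,-0.04,0,0,0,1,0,0,-0.04,0,0,0])

```text
time: 19.55
ee_pos: [0.6041, -0.0372, 0.2743]
tool_rot: [-3.137, 0.044, -3.037]
ft_force: [0.1, -0.4, -5.3]
gripper_width: 0.0147
```

```bash
python3 look.py b7 290 140 350 130
```

```text
19.65 [ 0.604  -0.0371  0.274 ] [-3.137   0.0437 -3.0368] 0.0148 [ 0.6  -0.17 -6.3 ] [-6.36 -6.3 ]
```

View pics/b7.png

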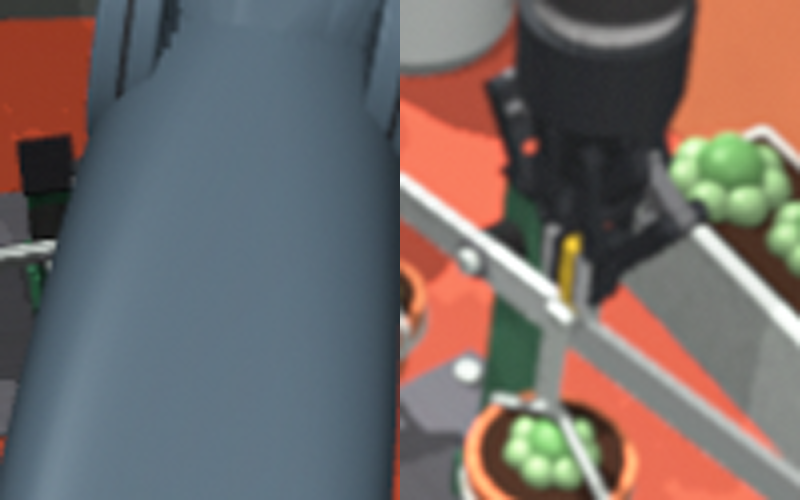

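The hook is on the bar at about contact height, with the crown at side (390,206). I'll lower slowly.

Call:
servo_tool(moves=[1,0,0,-0.04,0,0,0,1,0,0,-0.04,0,0,0,1,0,0,-0.04,0,0,0,1,0,0,-0.04,0,0,0,1,0,0,-0.04,0,0,0,1,0,0,-0.04,0,0,0,1,0,0,0,0,0,0])

```text
time: 20.23
ee_pos: [0.6041, -0.0374, 0.2668]
tool_rot: [-3.136, 0.044, -3.037]
ft_force: [1.0, -2.2, -3.0]
gripper_width: 0.0147
```

```bash
python3 look.py b8 290 140 350 130
```

```text
20.3333 [ 0.6041 -0.0373  0.267 ] [-3.1366  0.0441 -3.0369] 0.0149 [ 0.82 -2.36 -2.14] [-2.75 -2.14]
```

View pics/b8.png

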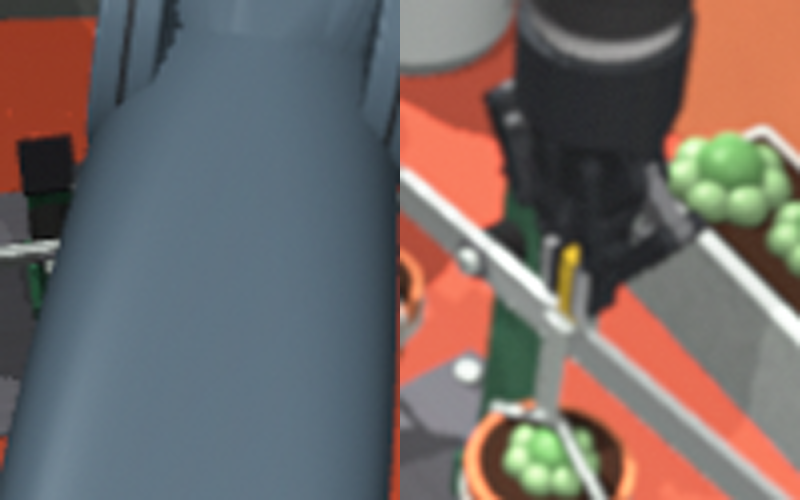

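The bar carries well over half and drags toward -y. I'll follow it while lowering.

Call:
servo_tool(moves=[1,0,-0.01,-0.04,0,0,0,1,0,-0.01,-0.04,0,0,0,1,0,-0.01,-0.04,0,0,0,1,0,-0.01,-0.03,0,0,0,1,0,0,0,0,0,0,1,0,0,0,0,0,0])

```text
time: 20.83
ee_pos: [0.6042, -0.0382, 0.2625]
tool_rot: [-3.137, 0.044, -3.037]
ft_force: [0.3, -0.9, -0.7]
gripper_width: 0.0148
```

```bash
python3 look.py b9 290 140 350 130
```

```text
20.9333 [ 0.6042 -0.0382  0.2626] [-3.1371  0.0444 -3.0367] 0.0151 [ 0.74 -0.5  -0.49] [-0.53 -0.49]
```

Call:
servo_tool(moves=[1,0,-0.01,-0.03,0,0,0,1,0,0,-0.02,0,0,0,1,0,0,0,0,0,0,1,0,0,0,0,0,0])

```text
time: 21.27
ee_pos: [0.6042, -0.0385, 0.2608]
tool_rot: [-3.137, 0.044, -3.037]
ft_force: [2.1, -0.0, 0.4]
gripper_width: 0.0151
```

```bash
python3 look.py b10 290 140 350 130
```

```text
21.3667 [ 0.6042 -0.0385  0.2609] [-3.1372  0.0442 -3.0367] 0.0147 [ 0.54 -0.54  0.16] [-0.06  0.16]
```

View pics/b10.png

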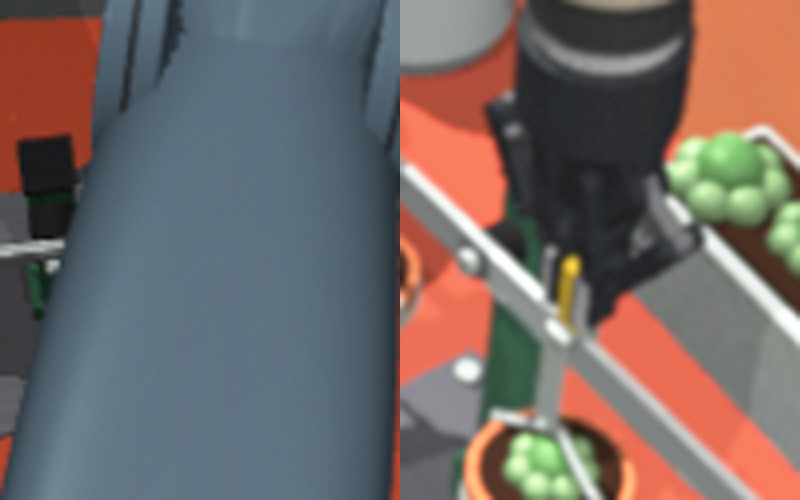

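Load is fully on the bar and it is near level. I'll release slowly.

Call:
servo_tool(moves=[0.81,0,0,0,0,0,0,0.79,0,0,0,0,0,0,0.77,0,0,0,0,0,0,0.75,0,0,0,0,0,0,0.72,0,0,0,0,0,0,0.68,0,0,0,0,0,0,0.6,0,0,0,0,0,0,0.5,0,0,0,0,0,0,0.5,0,0,0,0,0,0,0.5,0,0,0,0,0,0])

```text
time: 22.2
ee_pos: [0.6039, -0.0386, 0.2607]
tool_rot: [-3.137, 0.043, -3.037]
ft_force: [0.4, -0.3, -0.2]
gripper_width: 0.0426
```

```bash
python3 look.py b11 290 140 350 130
```

```text
22.3 [ 0.6039 -0.0386  0.2607] [-3.137   0.0434 -3.0368] 0.043 [ 0.33 -0.3   0.55] [0.07 0.55]
```

View pics/b11.png

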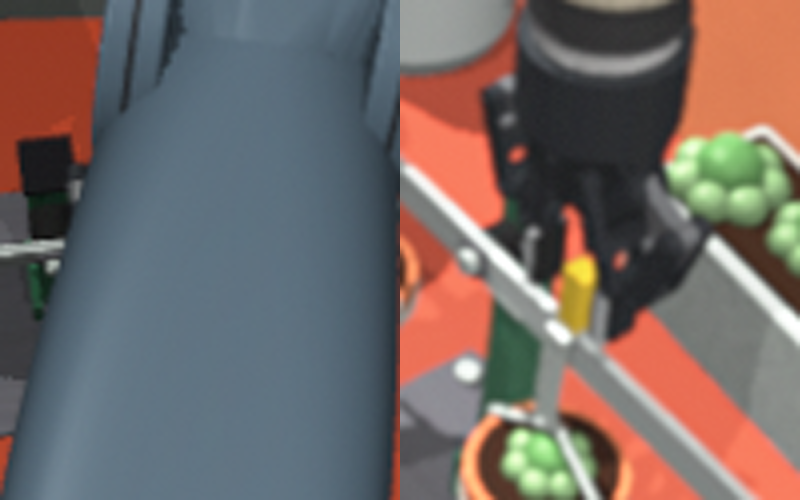

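Both pots hang free. I'll retract to where both cameras see the bar.

Call:
servo_tool(moves=[0.5,0,0,0.4,0,0,0,0.5,0,0,0.8,0,0,0,0.4,0,0,1,0,0,0,0.4,-0.3,-0.2,0.8,0,0,0,0.4,-0.6,-0.5,0.2,0,0.25,0,0.4,-0.7,-0.6,0,0,0.25,0,0.4,-0.8,-0.7,0,0,0,0,0.4,-0.8,-0.7,0,0,0,0,0.4,-0.8,-0.7,0,0,0,0,0.4,-0.8,-0.7,0,0,0,0,0.4,-0.6,-0.5,0,0,0,0,0.4,-0.4,-0.3,0,0,0,0,0.4,-0.2,-0.1,0,0,0,0,0.4,0,0,0,0,0,0])

```text
time: 23.47
ee_pos: [0.4231, -0.1891, 0.3572]
tool_rot: [-3.141, 0.001, -3.039]
ft_force: [-0.1, 0.6, 0.4]
gripper_width: 0.0511
```

```bash
python3 look.py c1 210 160 320 110
cat > lips.py <<'E'
import cv2,numpy as np,sys
n=sys.argv[1]
t=cv2.imread('pics/%s_t.png'%n);s=cv2.imread('pics/%s_s.png'%n)
def cr(i,x,y,w,h,k): return cv2.resize(i[y:y+h,x:x+w],None,fx=k,fy=k,interpolation=cv2.INTER_CUBIC)
A=[cr(t,165,202,36,28,10),cr(t,410,168,36,28,10),cr(s,290,115,36,28,10),cr(s,440,250,36,28,10)]
cv2.imwrite('pics/%s_l.png'%n,np.vstack([np.hstack(A[:2]),np.hstack(A[2:])]))
E
python3 lips.py c1
```

```text
23.5667 [ 0.4243 -0.1883  0.3568] [ 3.1415e+00  9.0000e-04 -3.0369e+00] 0.0508 [-0.19  0.08  0.28] [0.3  0.28]
```

View pics/c1_t.png

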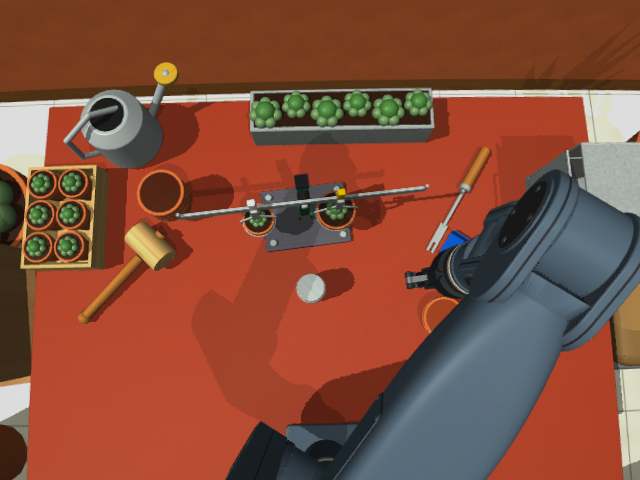

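View pics/c1_s.png

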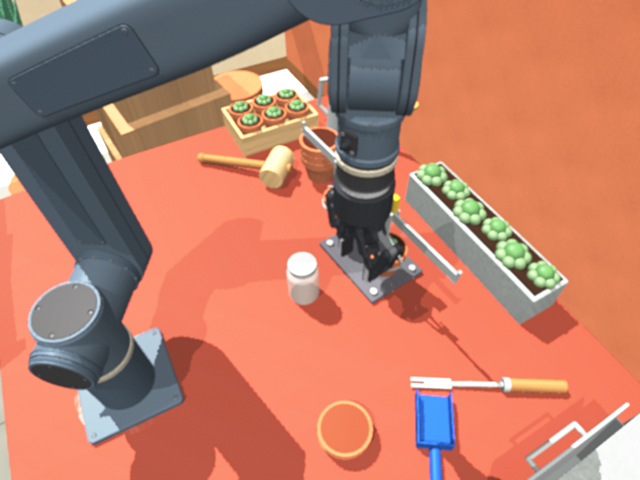

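View pics/c1_l.png

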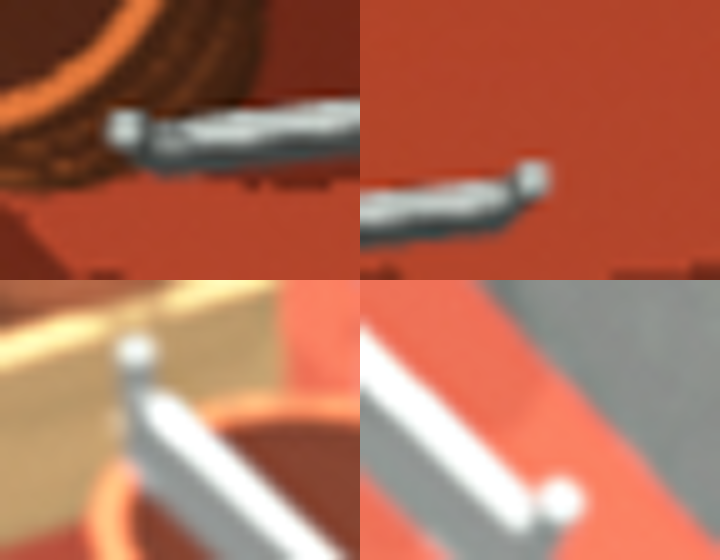

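Run:
```python
from h import *
T=snap('top');S=snap('side')
def p(n,a,b): r,e=tri(T,a,S,b); print(n,np.round(r,4),'gap',round(e,4)); return r
a=p('bar+y',(177.6,215.0),(303.6,122)); b=p('bar-y',(427.2,186),(460.2,272))
print('tilt',np.arcsin((a-b)[2]/.514),(a+b)/2)
cv2.imwrite('pics/z9.png',cv2.resize(T['image'][175:245,235:365,::-1],None,fx=6,fy=6,interpolation=cv2.INTER_CUBIC))
```

```text
bar+y [0.5699 0.2893 0.2692] gap 0.0011
bar-y [ 0.6246 -0.2217  0.2503] gap 0.0016
tilt 0.036773072829504025 [0.59725885 0.03375997 0.25976994]
```

View pics/z9.png

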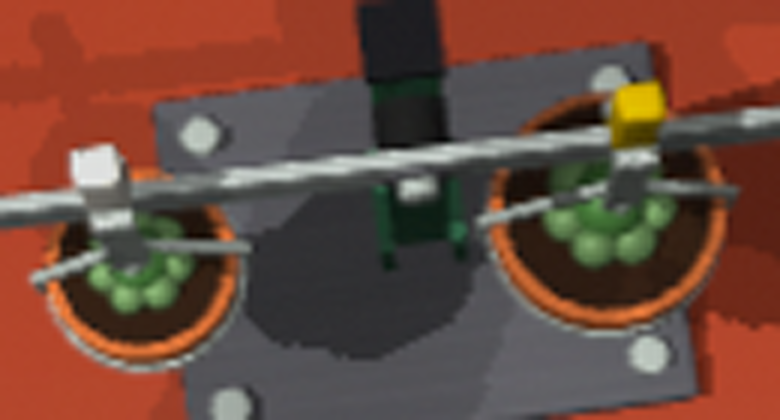

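Tilt is now +0.039 rad (about 2.2°) after correcting for my level reading's -0.004 bias. The small pot has to go outward by about 29 mm. I'll locate both grips precisely.

Run:
```python
from h import *
T=snap('top')
A=np.radians(6.05)
for n,u,v,z in(('S',251.3,203,.298),('L',341.3,192,.291)):
    g=on(T,u,v,2,z); r=g-np.array([.597,.0347,0])
    print(n,g,'along',r@[-np.sin(A),np.cos(A),0],'across',r@[np.cos(A),np.sin(A),0])
print(read_state()['ee_pos'])
```

```text
S [0.58334393 0.13663981 0.298     ] along 0.10281133979910877 across -0.002835934729239072
L [ 0.60339769 -0.03959218  0.291     ] along -0.07455268740443802 across -0.0014680693056200577
[ 0.42460275 -0.18797265  0.35647083]
```

Call:
servo_tool(moves=[0.4,0.2,0.4,0,0,0,0,0.4,0.4,0.8,0,0,0,0,0.4,0.5,1,0,0,0,0,0.4,0.5,1,0,0,0,0,0.4,0.5,1,0,0,0,0,0.4,0.5,1,0,0,0,0,0.4,0.5,1,0,0,0,0,0.4,0.5,1,0,0,0,0,0.4,0.5,1,0,0,0,0,0.4,0.5,1,0,0,0,0,0.4,0.5,1,0,0.25,0,0,0.4,0.2,0.65,0,0.2,0,0,0.4,0,0,-0.4,0,0,0,0.4,0,0,-0.6,0,0,0,0.4,0,0,0,0,0,0,0.4,0,0,0,0,0,0,0.4,0,0,0,0,0,0])

```text
time: 25.13
ee_pos: [0.5829, 0.1373, 0.3272]
tool_rot: [3.102, 0.004, -3.036]
ft_force: [0.7, -0.2, 0.1]
gripper_width: 0.0508
```

```bash
python3 look.py c2 210 140 300 80
```

```text
25.2333 [0.5833 0.137  0.3283] [ 3.1025  0.0066 -3.037 ] 0.0511 [-1.04 -0.36  0.4 ] [0.56 0.4 ]
```

View pics/c2.png

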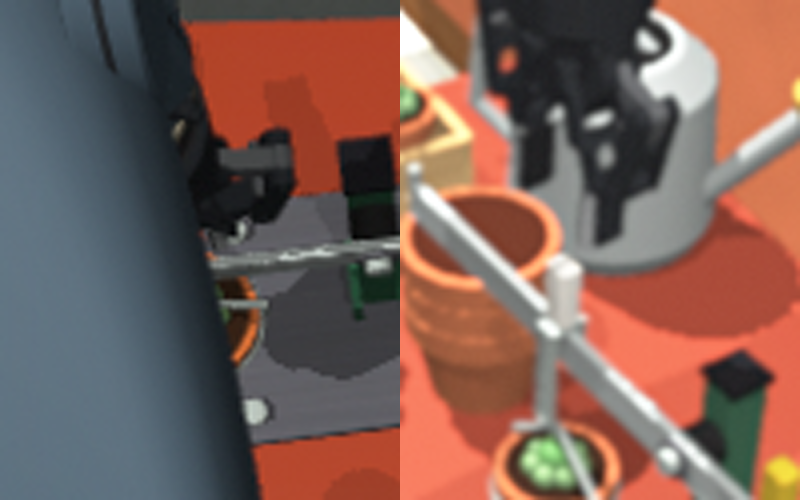

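The white grip, at side (340,150), is under the open fingers. I'll descend along the tool axis.

Call:
servo_tool(moves=[0.4,0.04,0.02,-0.3,0,0,0,0.4,0,0.01,-0.5,0,0,0,0.4,0,0.01,-0.5,0,0,0,0.4,0,0.01,-0.4,0,0,0,0.4,0,0,-0.3,0,0,0,0.4,0,0,0,0,0,0,0.4,0,0,0,0,0,0,0.4,0,0,0,0,0,0])

```text
time: 25.9
ee_pos: [0.5844, 0.1383, 0.2677]
tool_rot: [3.103, 0.006, -3.037]
ft_force: [-0.1, 0.3, 0.6]
gripper_width: 0.0513
```

```bash
python3 look.py c3 210 140 300 80
```

```text
26.0 [0.5846 0.1384 0.2681] [ 3.1025  0.0065 -3.0371] 0.0514 [-0.21  0.28 -0.39] [-0.54 -0.39]
```

View pics/c3.png

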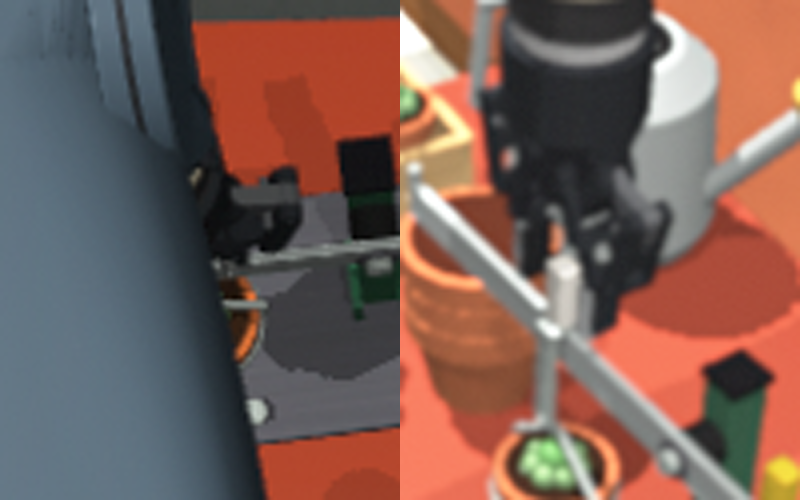

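Call:
servo_tool(moves=[0.5,0,0,0,0,0,0,0.6,0,0,0,0,0,0,0.66,0,0,0,0,0,0,0.72,0,0,0,0,0,0,0.76,0,0,0,0,0,0,0.79,0,0,0,0,0,0,0.82,0,0,0,0,0,0,0.9,0,0,0,0,0,0,1,0,0,0,0,0,0,1,0,0,0,0,0,0], newtons=40)

```text
time: 26.83
ee_pos: [0.5841, 0.1387, 0.2668]
tool_rot: [3.102, 0.004, -3.037]
ft_force: [-0.3, 1.2, 0.6]
gripper_width: 0.0155
```

```bash
python3 look.py c4 210 140 300 80
```

```text
26.9333 [0.5841 0.1387 0.2668] [ 3.102   0.0044 -3.0368] 0.0152 [ 0.5   1.99 -0.1 ] [ 1.15 -0.1 ]
```

View pics/c4.png

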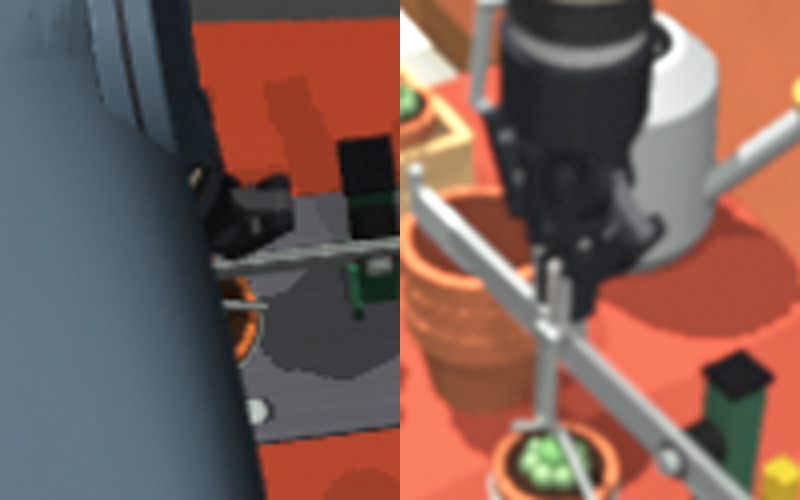

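Gripped with little force on the bar. I'll slide it outward about 28 mm along the bar, dipping and levelling with it.

Call:
servo_tool(moves=[1,-0.004,0.04,-0.005,-0.02,0,0,1,-0.007,0.07,-0.01,-0.03,0,0,1,-0.007,0.07,-0.01,-0.03,0,0,1,-0.007,0.07,-0.01,-0.03,0,0,1,-0.007,0.07,-0.01,-0.03,0,0,1,-0.007,0.07,-0.01,-0.03,0,0,1,-0.007,0.07,-0.01,-0.03,0,0])

```text
time: 27.52
ee_pos: [0.5826, 0.1523, 0.2647]
tool_rot: [3.121, 0.002, -3.037]
ft_force: [0.1, -3.1, 0.4]
gripper_width: 0.015
```

Call:
servo_tool(moves=[1,-0.007,0.07,-0.01,-0.03,0,0,1,-0.007,0.07,-0.01,-0.03,0,0,1,-0.007,0.07,-0.01,-0.03,0,0,1,-0.007,0.07,-0.01,-0.03,0,0,1,-0.007,0.07,-0.01,-0.03,0,0,1,-0.007,0.07,-0.01,-0.03,0,0,1,-0.007,0.07,-0.015,-0.04,0,0,1,0,0,0,0,0,0,1,0,0,0,0,0,0])

```text
time: 28.27
ee_pos: [0.5811, 0.1677, 0.2625]
tool_rot: [3.138, 0.0, -3.036]
ft_force: [0.0, 0.3, 0.6]
gripper_width: 0.015
```

```bash
python3 look.py c5 210 140 300 80;python3 look.py c5b 210 140 300 80
```

```text
28.3667 [0.5811 0.1676 0.2626] [ 3.1374e+00  3.0000e-04 -3.0365e+00] 0.0149 [0.16 0.69 0.78] [-0.48  0.78]
28.4667 [0.5811 0.1676 0.2626] [ 3.1374e+00  4.0000e-04 -3.0366e+00] 0.0154 [0.02 0.69 0.85] [0.82 0.85]
```

View pics/c5.png

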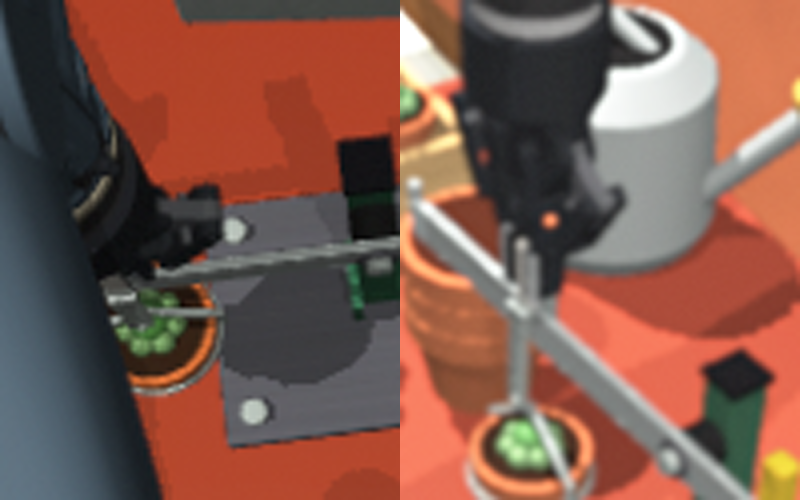

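The hand presses the bar down slightly: the +y lip is at side (304,126.5), about 1 px below its level place. I'll ease up 2 mm before releasing.

Call:
servo_tool(moves=[1,0,-0.01,0.02,0,0,0,1,0,0,0.02,0,0,0,1,0,0,0.02,0,0,0,1,0,0,0,0,0,0,1,0,0,0,0,0,0])

```text
time: 28.88
ee_pos: [0.5812, 0.1669, 0.2644]
tool_rot: [3.138, 0.0, -3.037]
ft_force: [-0.3, 1.9, -0.6]
gripper_width: 0.0156
```

```bash
python3 look.py c6 210 140 300 80;python3 look.py c6b 210 140 300 80; python3 lips.py c6
```

```text
28.9833 [0.5812 0.1668 0.2643] [ 3.1386e+00  3.0000e-04 -3.0368e+00] 0.0155 [-0.2   1.25  0.43] [1.16 0.43]
29.0833 [0.5812 0.1667 0.2642] [ 3.1388e+00  1.0000e-04 -3.0369e+00] 0.0151 [0.41 1.89 0.54] [0.92 0.54]
```

View pics/c6_l.png

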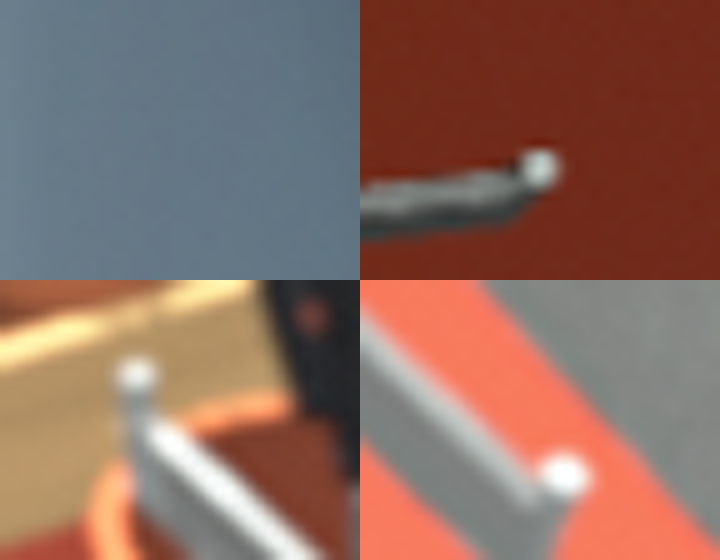

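Near level now, with vertical force about zero. I'll release slowly.

Call:
servo_tool(moves=[0.82,0,0,0,0,0,0,0.81,0,0,0,0,0,0,0.8,0,0,0,0,0,0,0.79,0,0,0,0,0,0,0.78,0,0,0,0,0,0,0.77,0,0,0,0,0,0,0.75,0,0,0,0,0,0,0.72,0,0,0,0,0,0,0.66,0,0,0,0,0,0,0.6,0,0,0,0,0,0,0.5,0,0,0,0,0,0,0.5,0,0,0,0,0,0,0.5,0,0,0,0,0,0])

```text
time: 30.17
ee_pos: [0.5812, 0.1666, 0.2643]
tool_rot: [3.139, 0.0, -3.037]
ft_force: [0.0, 0.5, -0.2]
gripper_width: 0.0428
```

```bash
python3 look.py c7 210 140 300 80; python3 lips.py c7
```

```text
30.2667 [0.5813 0.1666 0.2643] [ 3.1390e+00  3.0000e-04 -3.0369e+00] 0.0425 [-0.67  1.04  0.64] [-0.41  0.64]
```

View pics/c7_l.png

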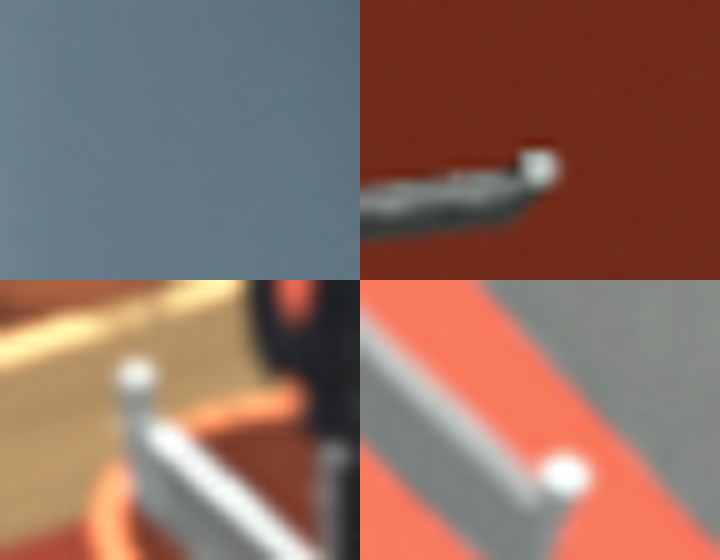

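View pics/c7.png

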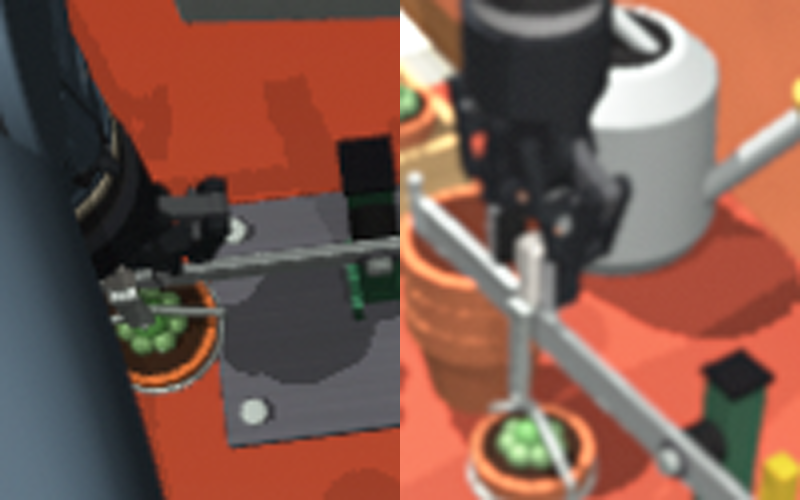

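Both hang free, with about 0.5–0.7° left by eye. I'll retract and measure the lips against the first pictures, when the bar was unloaded and level.

Call:
servo_tool(moves=[0.5,0,0,0.4,0,0,0,0.5,0,0,0.8,0,0,0,0.4,0,0,1,0,0,0,0.4,-0.4,0,0.6,0,0,0,0.4,-0.8,0,0,0,0,0,0.4,-0.9,0,0,0,0,0,0.4,-0.9,0,0,0,0,0,0.4,-0.9,0,0,0,0,0,0.4,-0.9,0,0,0,0,0,0.4,-0.9,0.3,0,0,0,0,0.4,-0.8,0.5,0,0,0,0,0.4,-0.6,0.5,0,0,0,0,0.4,-0.3,0.3,0,0,0,0,0.4,0,0,0,0,0,0,0.4,0,0,0,0,0,0])

```text
time: 31.52
ee_pos: [0.359, 0.2148, 0.3487]
tool_rot: [3.139, 0.002, -3.035]
ft_force: [-0.0, 0.3, -0.0]
gripper_width: 0.0512
```

```bash
python3 look.py d1 210 140 300 80; python3 lips.py d1
python3 - <<'E'
import cv2,numpy as np
def lip(f,x,y,w,h,th):
    g=cv2.imread(f)[y:y+h,x:x+w].min(axis=2).astype(float)
    return g
# compare lip balls by template match with subpixel
def match(f0,f1,cx,cy,r=4,R=9):
    a=cv2.cvtColor(cv2.imread(f0),cv2.COLOR_BGR2GRAY);b=cv2.cvtColor(cv2.imread(f1),cv2.COLOR_BGR2GRAY)
    k=8
    A=cv2.resize(a[cy-r:cy+r+1,cx-r:cx+r+1],None,fx=k,fy=k,interpolation=cv2.INTER_CUBIC)
    B=cv2.resize(b[cy-R:cy+R+1,cx-R:cx+R+1],None,fx=k,fy=k,interpolation=cv2.INTER_CUBIC)
    m=cv2.matchTemplate(B,A,cv2.TM_CCOEFF_NORMED);_,v,_,l=cv2.minMaxLoc(m)
    return round(v,2),(l[0]/k-(R-r),l[1]/k-(R-r))
for n in('c1','c7','d1'):
    print(n,'side+y',match('pics/side0.png','pics/%s_s.png'%n,304,126),'side-y',match('pics/side0.png','pics/%s_s.png'%n,461,268),'top-y',match('pics/top0.png','pics/%s_t.png'%n,428,185),'top+y',match('pics/top0.png','pics/%s_t.png'%n,178,216))
E
```

```text
31.6167 [0.3597 0.2143 0.3482] [ 3.1394e+00  5.0000e-04 -3.0372e+00] 0.0513 [ 0.52  0.49 -0.49] [-0.56 -0.49]
c1 side+y (0.84, (0.25, -2.75)) side-y (0.99, (-0.75, 3.25)) top-y (0.98, (-1.0, 1.25)) top+y (0.94, (-1.0, -1.0))
c7 side+y (0.93, (0.125, -0.5)) side-y (0.95, (-0.125, 0.75)) top-y (0.89, (-0.25, 0.5)) top+y (0.06, (5.0, 2.625))
d1 side+y (0.83, (0.5, -0.5)) side-y (0.99, (-0.125, 0.75)) top-y (0.98, (-0.25, 0.25)) top+y (0.97, (-0.25, -0.25))
```

View pics/d1_s.png

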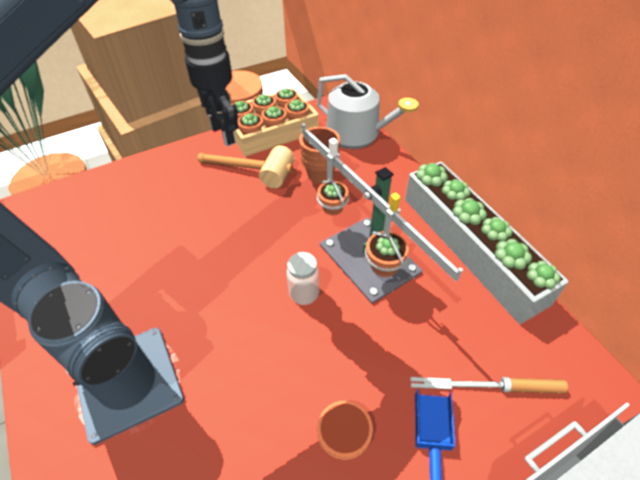

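View pics/d1_t.png

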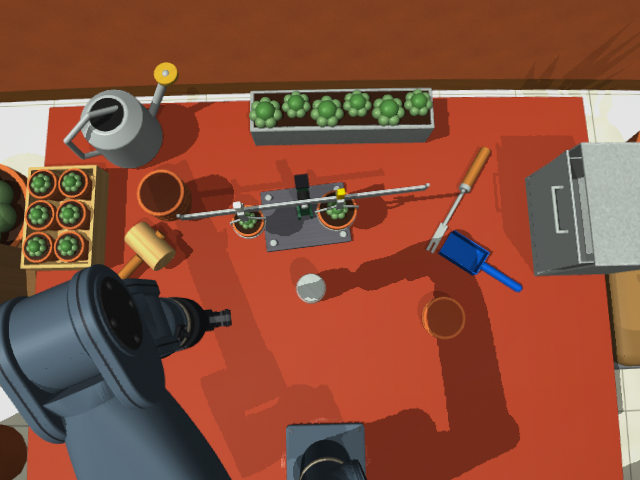

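View pics/d1_l.png

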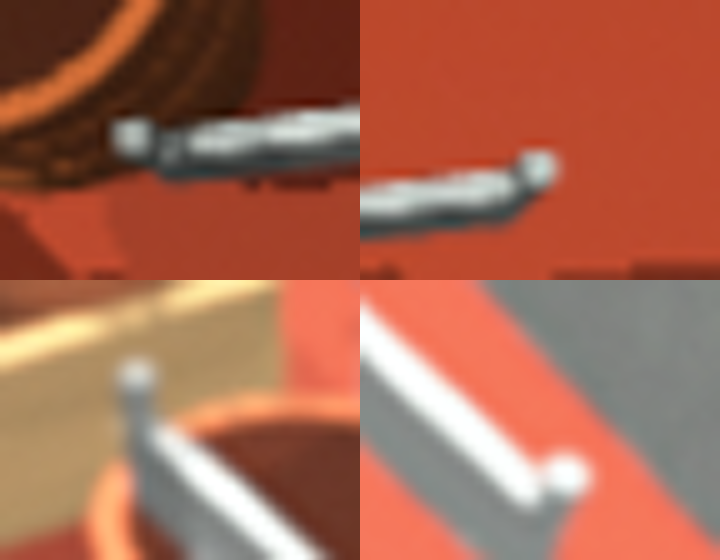

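Against the unloaded pictures, the lips moved only about -0.5 px (+y) and +0.75 px (-y). The 0.040 rad tilt before moved them -2.75 px and +3.25 px, so about +0.009 rad (0.5°) is left. That is within a degree and unchanged over the last 1.4 s, with the gripper well clear, so I'll hand in.

```bash
python3 -c "
from workcell import ctrl; print(ctrl.hand_in())"
```

```text
the job is handed in; nothing more can be done
None
```

Both pots hang free on the bar, and it rests about 0.5° from level (+0.009 rad, +y end slightly high). I handed the job in at about 32 s.

- **What I did:** I hung the small pot (about 3.1 N) on the +y side at about 105 mm. I then hung the large pot (about 6.2 N) on the -y side at about 73 mm. That left the bar about 2.3° off, so I slid the small pot about 28 mm outward, to about 133 mm.
- **Last checks:** The tilt came from comparing the bar's end lips with the first pictures of the unloaded bar, good to about ±0.2°. It read the same just after release and again about 1.4 s later, with the gripper well clear. The other objects look unmoved in the last pictures. Wrist forces stayed below about 9 N in the readings I took.
- **What went wrong:** On the first approach with the large pot I held it too high, and its wires pressed the bar sideways with about 4.5 N. I backed off, lowered it and re-entered cleanly.
- **Not fully checked:** I did not make a second trim to remove the last half degree. I also did not measure the bar's swing speed; I only kept the lowering to about 15 mm/s.

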